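# Fetch the hemmed-in vial to the balance

### The job

The small red-capped vial at the back of the white reagent tray is hemmed in by three tall bottles. First set all three bottles aside on the stainless steel tray; then stand the red-capped vial upright in the middle of the balance's pan; and only then put each bottle back on the very ring it came from. Keep all of them upright throughout, and leave the green-capped and black-capped vials where they stand.

Things in the scene. Friction and masses are not known exactly. Their poses are not given: they have to be found in the camera images.
- bottle_blue: White reagent bottle, 50 mm across, 135 mm tall, 180 g, upright. Its screw cap, 30 mm across, is the top 28 mm; below it a 25 mm neck goes down to 101 mm above the underside, where the shoulder widens. Easily gripped by the cap. Origin: centre of the underside, z up; round, so yaw means nothing. Starts on one of the three large rings of the kit tray. Blue cap and blue band.
- bottle_white: Amber-brown reagent bottle, 50 mm across, 135 mm tall, 180 g, upright. Its screw cap, 30 mm across, is the top 28 mm; below it a 25 mm neck goes down to 101 mm above the underside, where the shoulder widens. Easily gripped by the cap. Origin: centre of the underside, z up; round, so yaw means nothing. Starts on one of the three large rings of the kit tray. White cap.
- bottle_orange: Dark grey reagent bottle, 50 mm across, 135 mm tall, 180 g, upright. Its screw cap, 30 mm across, is the top 28 mm; below it a 25 mm neck goes down to 101 mm above the underside, where the shoulder widens. Easily gripped by the cap. Origin: centre of the underside, z up; round, so yaw means nothing. Starts on one of the three large rings of the kit tray. Orange cap and band.
- vial_red: The wanted vial: glass vial, 24 mm in diameter, 42 mm tall, about 30 g, with a 23 mm wide red cap on its top 12 mm. Origin: centre of the underside, z up; round. At the start it stands in the middle of the reagent tray's back row, with a tall bottle to its left, to its right and in front of it (axis to axis 62 mm); a gripper reaching down to it is likely to strike them.
- vial_green: Bystander in a front corner of the reagent tray: glass vial, 24 mm in diameter, 42 mm tall, about 30 g, with a 23 mm wide green cap on its top 12 mm. Origin: centre of the underside, z up; round. Leave it.
- vial_black: Bystander in the other front corner of the reagent tray: glass vial, 24 mm in diameter, 42 mm tall, about 30 g, with a 23 mm wide black cap on its top 12 mm. Origin: centre of the underside, z up; round. Leave it.
- kit_tray: Fixed white reagent tray, 156 (x) by 218 (y) mm (244 with its end lips), rim 16 mm high, floor 6 mm above the bench. Origin: centre of the underside; +x is its back. Six flat printed rings, 62 mm apart: x = +31 (back row) and -31 mm, y = -62, 0, +62 mm. Bottles start on the 60 mm rings (back left, back right, front middle; shuffled), vials on the small ones. Each bottle returns to its ring.
- steel_tray: Fixed flat stainless steel tray, empty: the place to set the bottles aside. 270 (x) by 190 (y) mm over its lip, rim 19 mm high, its flat floor 3 mm above the bench and 254 by 174 mm. Origin: centre of the underside, x along its length. On the robot's left or right, changing sides with the balance.
- balance: Fixed laboratory balance, ivory, pale blue keypad on the robot's side. Origin: on the bench straight below the centre of its flat round steel pan, 120 mm across, top 60 mm above the bench, with a 37 mm marking ring at its centre; the pan does not move. Housing 190 mm wide (y), from 170 mm before to 85 mm behind the pan's centre, at most 55 mm high.
There are look-alikes about, which are no part of the job. Leave any purple or turquoise look-alike of the bottle_orange alone.

How it is judged:
On the way, in this order (a step that is already met when the one before it is completed fails the run):
1. all three bottles stand released on the steel tray while the red-capped vial is still in its place (x of bottle_blue in the frame of steel_tray between -0.115 and 0.115 m and y of bottle_blue in the frame of steel_tray between -0.075 and 0.075 m and z of each of bottle_blue, bottle_white, bottle_orange in the frame of steel_tray below 0.012 m and angle between each of bottle_blue, bottle_white, bottle_orange's own z axis and vertical below 0.12 rad and linear speed of each of bottle_blue, bottle_white, bottle_orange below 0.02 m/s and contact force between the fingers and bottle_blue below 0.1 N and x of bottle_white in the frame of steel_tray between -0.115 and 0.115 m and y of bottle_white in the frame of steel_tray between -0.075 and 0.075 m and contact force between the fingers and bottle_white below 0.1 N and x of bottle_orange in the frame of steel_tray between -0.115 and 0.115 m and y of bottle_orange in the frame of steel_tray between -0.075 and 0.075 m and contact force between the fingers and bottle_orange below 0.1 N and distance of vial_red from where it was at the start of the episode below 0.03 m), for 0.2 s.
2. the red-capped vial stands released in the middle of the balance's pan, the bottles still on the steel tray (horizontal distance between vial_red and balance below 0.015 m and z of vial_red in the frame of balance between 0.055 and 0.067 m and angle between each of vial_red, bottle_blue, bottle_white, bottle_orange's own z axis and vertical below 0.12 rad and linear speed of each of vial_red, bottle_blue, bottle_white, bottle_orange below 0.02 m/s and contact force between the fingers and vial_red below 0.1 N and x of bottle_blue in the frame of steel_tray between -0.115 and 0.115 m and y of bottle_blue in the frame of steel_tray between -0.075 and 0.075 m and z of each of bottle_blue, bottle_white, bottle_orange in the frame of steel_tray below 0.012 m and contact force between the fingers and bottle_blue below 0.1 N and x of bottle_white in the frame of steel_tray between -0.115 and 0.115 m and y of bottle_white in the frame of steel_tray between -0.075 and 0.075 m and contact force between the fingers and bottle_white below 0.1 N and x of bottle_orange in the frame of steel_tray between -0.115 and 0.115 m and y of bottle_orange in the frame of steel_tray between -0.075 and 0.075 m and contact force between the fingers and bottle_orange below 0.1 N), for 0.2 s.
At the end, for the whole second after the job is handed in: The red-capped vial stands upright on the balance's pan, its axis within 15 mm of the pan's centre; each bottle stands upright within 15 mm of where it stood at the start; the green-capped and black-capped vials stand within 15 mm of where they stood; everything is released and at rest (horizontal distance between vial_red and balance below 0.015 m and z of vial_red in the frame of balance between 0.055 and 0.067 m and angle between each of vial_red, bottle_blue, bottle_white, bottle_orange, vial_green, vial_black's own z axis and vertical below 0.12 rad and linear speed of each of vial_red, bottle_blue, bottle_white, bottle_orange below 0.02 m/s and contact force between the fingers and vial_red below 0.1 N and distance of each of bottle_blue, bottle_white, bottle_orange, vial_green, vial_black from where it was at the start of the episode below 0.015 m and contact force between the fingers and bottle_blue below 0.1 N and contact force between the fingers and bottle_white below 0.1 N and contact force between the fingers and bottle_orange below 0.1 N); the robot touches nothing.
It fails at once if a bottle or a vial is tipped over (by more than 45 degrees) (angle between any of bottle_blue, bottle_white, bottle_orange, vial_red, vial_green, vial_black's own z axis and vertical above 0.785 rad).
It fails at once if the green-capped or black-capped vial is displaced by more than 30 mm (distance of any of vial_green, vial_black from where it was at the start of the episode above 0.03 m).
It also fails if it takes over 141 s, if anything falls off the work surface, if the arm or the gripper's body presses on something with over 40 N, if the wrist force passes 120 N, or if a joint passes its speed limit or range.

### The arm

A 7-joint arm with a two-finger parallel gripper is mounted at the origin on the work surface. World frame = base frame: x ahead of the robot, y to its left, z up, the work surface at z = 0. Lengths are in m, angles in rad, forces in N, time in s.
With the tool pointing down it reaches from about 0.425 to 0.95 m from the base axis. Payload 16.7 kg.
Tool frame: the origin (TCP) lies on the centre line of the jaws, within the pads' length; the fingertips stand tip_extent ahead of it and the grasp point (between the pads) lies 5 mm behind it (tip_extent is the distance from the TCP to the fingertips, in m); z points along the fingers, y is the direction in which the jaws open and shut (so a half turn about z gives the same grasp; the last joint's range is limited). The gripper opens to 94 mm and grips with 3 to 60 N. Pads are 16 mm wide; open, the fingers measure 119 mm over their backs; the gripper's body (75 mm by 177 mm) begins 78 mm behind the grasp point.
Start: joints at [-1.333, 0.426, 0.074, 1.606, -0.034, 1.111, -0.067], TCP at [0.255, 0.625, 0.219] pointing down, gripper open.
Joint ranges: [-2.85, 2.85], [-0.5, 2.14], [-1.23, 1.37], [0.21, 2.46], [-1.02, 4.16], [0.16, 2.05], [-2.73, 2.73]. Speed limits (rad/s): [1.89, 1.89, 2.39, 2.39, 3.01, 3.01, 3.01].

### API

Orientations are given as a rotation vector (axis times angle).
In Python, from workcell import * gives the robot as it stands. The module is installed in compiled form; this text tells all that it offers.
- The arm moves only by the shell command python3 -m creep 'ROWS'. ROWS is JSON, a list of rows, each an object with "hand": the opening, from 0 (shut) to 1 (fully open); "xyz": the shift along the tool's x, y, z in mm, a list of three; "rot": the turn, a rotation vector about the tool's x, y, z in rad, a list of three. A call has 1 to 5 rows; each row is the pose to reach, as a shift and turn from the pose commanded when the call began, along the tool's axes at that moment; what a row does not reach only later rows make up. A row lasts 1/12 s, in which the tool goes at most 41.7 mm and 7.16 degrees, less where a joint would pass 70% of its speed; a pose out of reach is approached as far as the arm can. A call with a gripper value outside its range is refused whole. The fingers move at their own pace and stop on an object; the grip force is fixed at half the most. Time passes only in rows, so rows that repeat a pose let the fingers close. It gives the time, the measured TCP pose, the force and the opening at its end, in the units of the state.
- sense(): the state, without advancing time (a new reading comes with each control period).
- capture(name): name is "scene" or "top" or "wrist"; returns the picture (384x512x3 uint8, red, green, blue); there is no depth.
- camera_model(name): a dict with "mtx" (3x3 intrinsics, pixels), "position" and "orientation" of the camera in the world. Camera axes: x right, y down, z forward; pixel columns grow to the right and rows downward; lengths in m; the calibration is good to about 2 mm. A picture is of the moment at which its call begins: read the wrist's pose just before it. camera_model takes no time and is no camera call; for the wrist camera it gives the pose at the moment of the call.
- finish_job(): hands the job in, once; it reports no verdict.
The state is a dict: "time_s": time; "joints": joint angles; "qvel": joint speeds; "tau": joint torques, N m; "ee_pos": TCP position; "eef_rot": TCP orientation; "contact_force": force on the tool from outside, world axes, zero at the start; "torque": the same for the moment, N m; "opening": finger opening in m.
Only numpy, scipy, OpenCV 4.12 (cv2) and the standard library are available. Lean on these libraries where they do the work, as an engineer would, in place of code of your own. Each camera call takes 0.05 s, during which the arm holds its last target.

## Working session

There is one attempt and no reset: what is moved stays moved. The work goes in short steps, Python scripts to look and compute and a shell command to move; the robot and the scene stay as the last step left them, time stands still between calls to the robot, and variables do not carry over. Pictures are saved under pics/ and viewed, and the job is handed in when it is done.

```bash
mkdir -p pics; python3 - <<'E'
from workcell import *
import cv2
s=sense();print(s)
for n in ("scene","top"):
    im=capture(n);cv2.imwrite(f"pics/{n}0.png",im[:,:,::-1])
    print(n,camera_model(n))
print(camera_model("wrist"))
E
```

```text
{'time_s': 0.0, 'joints': array([-1.33349737,  0.42669893,  0.07386272,  1.60660024, -0.03410093,
        1.11080349, -0.06708353]), 'qvel': array([ 0.00173057, -0.00212796,  0.00014016, -0.00012534,  0.00064987,
        0.00119016,  0.00109953]), 'tau': array([ 4.82670857e-04, -9.35865927e+01,  3.66651960e+00, -4.54170728e+01,
       -4.89170384e-02,  2.04087765e-02,  1.06293255e-04]), 'ee_pos': array([0.25450382, 0.62473087, 0.21880101]), 'eef_rot': array([-6.03813757e-01, -3.08286931e+00,  1.95019546e-03]), 'contact_force': array([-0.27482522, -0.09465567, -0.54442526]), 'torque': array([-0.02048172,  0.01616142, -0.00686813]), 'opening': 0.09354509972632509}
scene {'mtx': array([[352.28501652,   0.        , 261.06858788],
       [  0.        , 352.28501652, 192.52785119],
       [  0.        ,   0.        ,   1.        ]]), 'position': array([ 1.08228545, -0.42593673,  0.53847995]), 'orientation': array([-2.06720493, -0.92992302,  0.4746773 ])}
top {'mtx': array([[477.93113589,   0.        , 256.72163747],
       [  0.        , 477.93113589, 181.73274896],
       [  0.        ,   0.        ,   1.        ]]), 'position': array([0.37775816, 0.01968031, 1.08658837]), 'orientation': array([-2.13314032,  2.10269519, -0.20722848])}
{'mtx': array([[324.79034004,   0.        , 257.83210594],
       [  0.        , 324.79034004, 192.03524721],
       [  0.        ,   0.        ,   1.        ]]), 'position': array([0.17648995, 0.65590878, 0.38504879]), 'orientation': array([2.39710294, 1.61061605, 0.23523675])}
```

View pics/scene0.png

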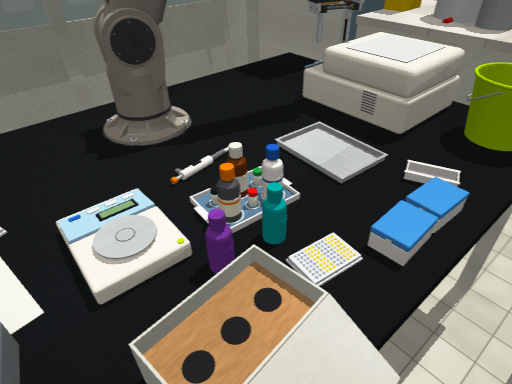

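View pics/top0.png

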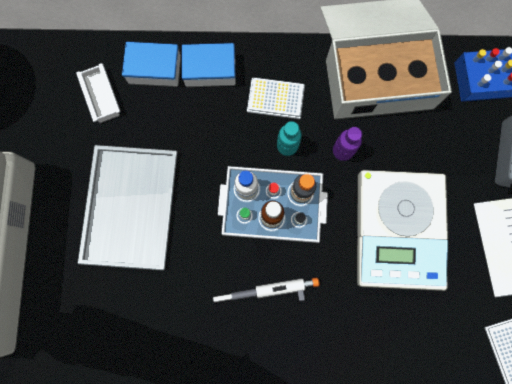

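The top view shows the blue cap (246,178), orange cap (307,182), white cap (273,209), red vial (274,189), green vial (245,214) and black vial (299,219). The look-alikes are turquoise (290,133) and purple (350,140). The steel tray is at (128,207) and the balance pan at (406,208). By the description I choose the bottles with blue, white and orange caps standing in the tray, and the red vial in the middle of the back row.

```bash
cat > h.py <<'E'
from workcell import *
import cv2, numpy as np
from scipy.spatial.transform import Rotation as R
def ray(cam,px):
    d=R.from_rotvec(cam["orientation"]).as_matrix()@np.linalg.inv(cam["mtx"])@np.array([px[0],px[1],1.])
    return np.array(cam["position"]),d
def onz(cam,px,z):
    o,d=ray(cam,px); return o+d*(z-o[2])/d[2]
def proj(cam,p):
    c=R.from_rotvec(cam["orientation"]).as_matrix().T@(np.array(p)-cam["position"]); q=cam["mtx"]@c; return q[:2]/q[2]
RANGES=dict(red=[((0,150,80),(6,255,255)),((174,150,80),(180,255,255))],green=[((50,120,60),(75,255,255))],
 blue=[((108,170,80),(125,255,255))],orange=[((7,190,140),(18,255,255))],white=[((0,0,215),(180,40,255))],black=[((0,0,0),(180,255,50))])
def mask(im,c):
    hsv=cv2.cvtColor(im,cv2.COLOR_RGB2HSV); m=0
    for a,b in RANGES[c]: m=m|cv2.inRange(hsv,a,b)
    return m
def blobs(im,c,roi,amin=15):
    x0,y0,x1,y1=roi; m=mask(im,c)[y0:y1,x0:x1]
    n,_,st,ce=cv2.connectedComponentsWithStats(m)
    return [(ce[i]+[x0,y0],st[i][:5]+[x0,y0,0,0,0]) for i in range(1,n) if st[i][4]>=amin]
E
python3 - <<'E'
from h import *
im=cv2.imread("pics/top0.png")[:,:,::-1].copy(); cam=camera_model("top")
for c,z in [("blue",.141),("orange",.141),("white",.141),("red",.048),("green",.048),("black",.048)]:
    for ce,st in blobs(im,c,(225,165,330,240)): print(c,ce.round(1),st,onz(cam,ce,z).round(4))
cr=cv2.resize(im[150:250,205:340],None,fx=5.5,fy=5.5,interpolation=cv2.INTER_CUBIC);cv2.imwrite("pics/crop0.png",cr[:,:,::-1])
cr=cv2.resize(im[130:300,60:180],None,fx=3.5,fy=3.5,interpolation=cv2.INTER_CUBIC);cv2.imwrite("pics/crop1.png",cr[:,:,::-1])
cr=cv2.resize(im[160:300,345:460],None,fx=4,fy=4,interpolation=cv2.INTER_CUBIC);cv2.imwrite("pics/crop2.png",cr[:,:,::-1])
E
```

```text
blue [245.5 178.1] [239 171  14  15 153] [0.5727 0.0447 0.141 ]
orange [309.3 178.9] [306 176   7   7  15] [ 0.5728 -0.0842  0.141 ]
orange [305.1 186.2] [300 183  13   6  29] [ 0.5578 -0.0757  0.141 ]
white [249.4 177.5] [225 167  79  44 163] [0.574  0.0368 0.141 ]
white [241.2 185.9] [235 174  17  18  81] [0.5566 0.0532 0.141 ]
white [316.1 175.6] [305 173  17  10  32] [ 0.58   -0.0979  0.141 ]
white [295.2 202. ] [288 195  18  11  25] [ 0.5253 -0.0557  0.141 ]
white [321.4 214.2] [317 199  10  41 186] [ 0.5015 -0.1078  0.141 ]
white [272.8 208.5] [266 202  14  14 158] [ 0.5116 -0.0108  0.141 ]
white [240.4 218.5] [237 211  13  12  25] [0.4906 0.0532 0.141 ]
white [268.4 228.6] [261 225  16   6  18] [ 0.4714 -0.0025  0.141 ]
white [267.2 236.2] [225 233  89   7 141] [ 4.562e-01 -3.000e-04  1.410e-01]
red [273.2 187.5] [269 183   9  10  71] [ 0.5715 -0.0145  0.048 ]
green [244.4 212.3] [240 208  10   9  71] [0.5155 0.0481 0.048 ]
black [225.3 170.9] [225 165   3  16  22] [0.6075 0.0924 0.048 ]
black [308.6 185.6] [231 165  99  75 759] [ 0.5769 -0.0926  0.048 ]
black [303.2 195.6] [297 193  14   5  18] [ 0.5543 -0.0806  0.048 ]
black [300.  217.1] [296 214   9   8  51] [ 0.5066 -0.0735  0.048 ]
black [240.4 238.2] [225 236  42   4  94] [0.4589 0.0558 0.048 ]
```

View pics/crop0.png

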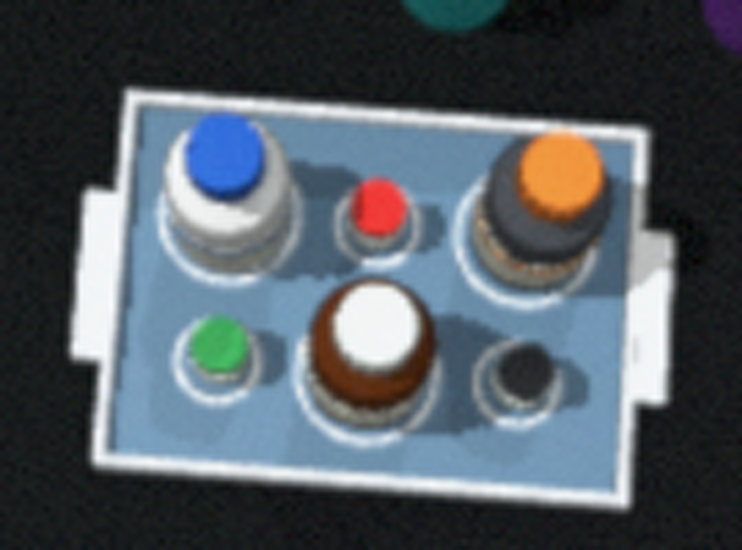

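View pics/crop1.png

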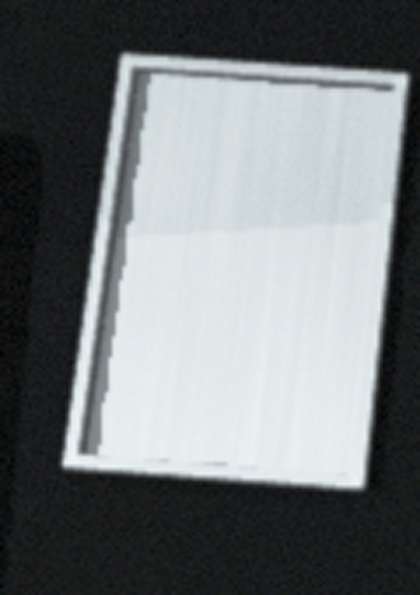

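View pics/crop2.png

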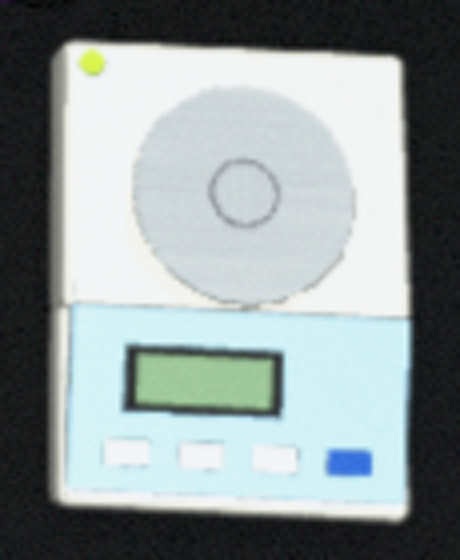

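```bash
python3 - <<'E'
from h import *
cam=camera_model("top")
for n,p,z in [("blue",(245.9,177.8),.141),("orange",(307,181.5),.141),("white",(273.4,209.0),.141),("red",(273.9,187.6),.048),("green",(245,212.4),.048),("black",(300.5,217.3),.048)]:
    print(n,onz(cam,p,z).round(4))
K=np.array([onz(cam,(205+a/5.5,150+b/5.5),.016)[:2] for a,b in [(127,92),(648,130),(630,505),(95,462)]])
print("kit",K.round(4),K.mean(0).round(4),np.linalg.norm(np.roll(K,1,0)-K,axis=1).round(3))
c=K.mean(0);ex=(K[0]+K[1]-K[2]-K[3]);ex/=np.linalg.norm(ex);ey=np.array([-ex[1],ex[0]]);print("ex",ex)
for n,a,b in [("BL",31,62),("BM",31,0),("BR",31,-62),("FL",-31,62),("FM",-31,0),("FR",-31,-62)]: print(n,(c+ex*a/1e3+ey*b/1e3).round(4))
S=np.array([onz(cam,(60+a/3.5,130+b/3.5),.019)[:2] for a,b in [(122,55),(408,75),(363,488),(63,465)]])
print("steel",S.mean(0).round(4),np.linalg.norm(np.roll(S,1,0)-S,axis=1).round(3),(S[0]+S[1]-S[2]-S[3]))
print("pan",onz(cam,(345+244/4,160+193/4),.06).round(4),"ring/circle pts",[onz(cam,(345+a/4,160+b/4),.06).round(3) for a,b in [(133,195),(356,198),(244,85),(244,305)]])
# look-alikes
print("turq",onz(cam,(291,128),.135).round(3),"purple",onz(cam,(354,134),.135).round(3))
# scene refine
im=cv2.imread("pics/scene0.png");cr=cv2.resize(im[130:240,180:310],None,fx=5.5,fy=5.5,interpolation=cv2.INTER_CUBIC)
sc=camera_model("scene")
P=dict(blue=(.5732,.044,.141),orange=(.567,-.0795,.141),white=(.5107,-.012,.141),red=(.5713,-.016,.048))
for n in P:
    q=(proj(sc,P[n])-[180,130])*5.5+2.75; cv2.drawMarker(cr,tuple(int(v) for v in q),(255,0,255),0,12,1)
cv2.imwrite("pics/crop3.png",cr)
E
```

```text
blue [0.5733 0.0439 0.141 ]
orange [ 0.5674 -0.0795  0.141 ]
white [ 0.5105 -0.0121  0.141 ]
red [ 0.5713 -0.016   0.048 ]
green [0.5152 0.0468 0.048 ]
black [ 0.5062 -0.0745  0.048 ]
kit [[ 0.6245  0.0885]
 [ 0.6114 -0.1289]
 [ 0.4559 -0.1197]
 [ 0.4701  0.0975]] [ 0.5405 -0.0156] [0.155 0.218 0.156 0.218]
ex [ 0.99827249 -0.05875406]
BL [0.5751 0.0444]
BM [ 0.5714 -0.0175]
BR [ 0.5678 -0.0794]
FL [0.5132 0.0481]
FM [ 0.5095 -0.0138]
FR [ 0.5059 -0.0757]
steel [0.5299 0.3107] [0.268 0.19  0.268 0.19 ] [ 0.53527465 -0.03134925]
pan [ 0.5277 -0.3021  0.06  ] ring/circle pts [array([ 0.526, -0.242,  0.06 ]), array([ 0.526, -0.363,  0.06 ]), array([ 0.587, -0.305,  0.06 ]), array([ 0.467, -0.299,  0.06 ])]
turq [ 0.681 -0.048  0.135] purple [ 0.67  -0.178  0.135]
```

View pics/crop3.png

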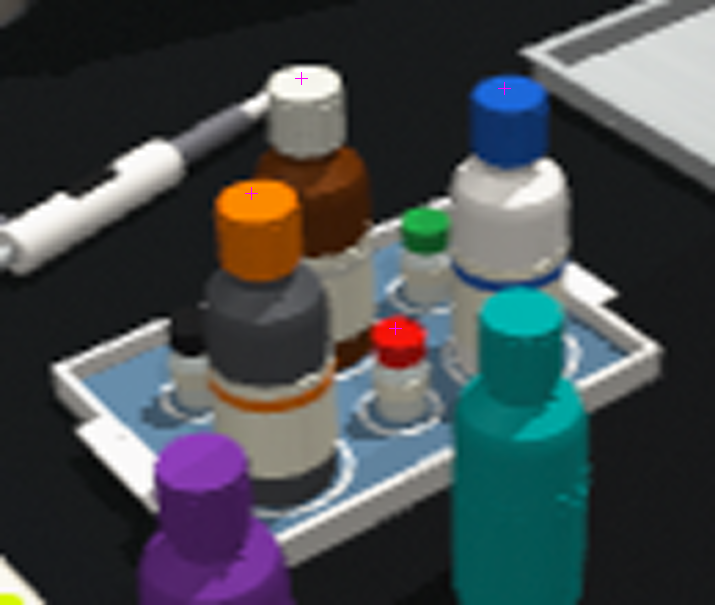

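All four measured cap tops fall on the caps in the scene view too: blue (505,88), orange (250,193), white (300,78) and red (395,328) in the crop. They also agree with the tray rings to within 2 mm. The red vial sits in the middle of the back row, and the turquoise and purple bottles stand outside the tray. Moving now, to the blue bottle first.

```bash
python3 -m creep '[{"hand":0.6,"xyz":[-64,-52,0],"rot":[0,0,-0.1]},{"hand":0.6,"xyz":[-96,-78,0],"rot":[0,0,-0.2]},{"hand":0.6,"xyz":[-128,-104,0],"rot":[0,0,-0.3]},{"hand":0.6,"xyz":[-160,-130,0],"rot":[0,0,-0.387]},{"hand":0.6,"xyz":[-160,-130,0],"rot":[0,0,-0.387]}]'
```

```text
time_s: 0.52
ee_pos: [0.3542, 0.4438, 0.2206]
eef_rot: [-0.012, 3.14, 0.004]
contact_force: [1.1, -0.1, -1.0]
opening: 0.0637
```

```bash
python3 -m creep '[{"hand":0.6,"xyz":[-100,-180,0],"rot":[0,0,0]},{"hand":0.6,"xyz":[-100,-180,0],"rot":[0,0,0]},{"hand":0.6,"xyz":[-100,-180,0],"rot":[0,0,0]},{"hand":0.6,"xyz":[-100,-180,0],"rot":[0,0,0]},{"hand":0.6,"xyz":[-100,-180,0],"rot":[0,0,0]}]'; python3 -m creep '[{"hand":0.6,"xyz":[-80,-145,0],"rot":[0,0,0]},{"hand":0.6,"xyz":[-100,-181,0],"rot":[0,0,0]},{"hand":0.6,"xyz":[-100,-181,0],"rot":[0,0,0]},{"hand":0.6,"xyz":[-100,-181,0],"rot":[0,0,0]},{"hand":0.6,"xyz":[-100,-181,0],"rot":[0,0,0]}]'
```

```text
time_s: 0.93
ee_pos: [0.4544, 0.262, 0.2195]
eef_rot: [-0.0, -3.142, 0.0]
contact_force: [0.9, -0.1, 0.2]
opening: 0.0563
time_s: 1.35
ee_pos: [0.5543, 0.0811, 0.2195]
eef_rot: [-0.0, -3.142, 0.0]
contact_force: [0.7, 0.2, 0.3]
opening: 0.0566
```

```bash
python3 -m creep '[{"hand":0.6,"xyz":[-20,-37,0],"rot":[0,0,0]},{"hand":0.6,"xyz":[-20,-37,20],"rot":[0,0,0]},{"hand":0.6,"xyz":[-20,-37,45],"rot":[0,0,0]},{"hand":0.6,"xyz":[-20,-37,45],"rot":[0,0,0]}]'; python3 - <<'E'
from h import *
s=sense();print(s["ee_pos"],s["eef_rot"])
cv2.imwrite("pics/w1.png",capture("wrist")[:,:,::-1])
E
```

```text
time_s: 1.68
ee_pos: [0.5717, 0.0454, 0.1706]
eef_rot: [-0.002, -3.136, 0.002]
contact_force: [-1.3, -0.4, -0.1]
opening: 0.0565
[0.57174    0.04541336 0.17056205] [-1.56429536e-03 -3.13610967e+00  2.37066241e-03]
```

View pics/w1.png

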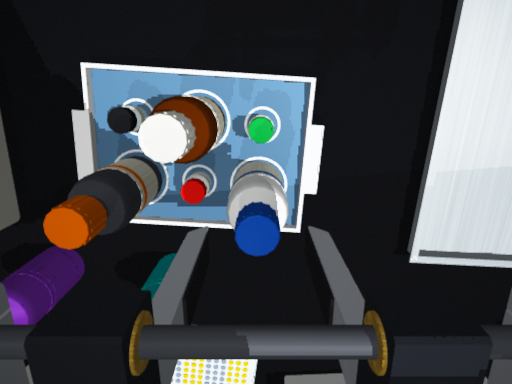

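The blue cap (258,228) lies centred between the fingertips (200 and 315). Descending and gripping.

```bash
python3 -m creep '[{"hand":0.6,"xyz":[-1,0,25],"rot":[0,0,0]},{"hand":0.6,"xyz":[-1,0,45],"rot":[0,0,0]},{"hand":0.6,"xyz":[-1,0,47],"rot":[0,0,0]},{"hand":0.6,"xyz":[-1,0,47],"rot":[0,0,0]},{"hand":0.2,"xyz":[-1,0,47],"rot":[0,0,0]}]';python3 -m creep '[{"hand":0.1,"xyz":[0,0,0],"rot":[0,0,0]},{"hand":0.1,"xyz":[0,0,0],"rot":[0,0,0]},{"hand":0.1,"xyz":[0,0,0],"rot":[0,0,0]},{"hand":0.1,"xyz":[0,0,0],"rot":[0,0,0]}]'
```

```text
time_s: 2.15
ee_pos: [0.5754, 0.0467, 0.129]
eef_rot: [-0.001, 3.14, 0.0]
contact_force: [0.2, 0.0, 0.2]
opening: 0.0523
time_s: 2.48
ee_pos: [0.5751, 0.0463, 0.1282]
eef_rot: [-0.0, 3.141, 0.0]
contact_force: [-0.4, -0.4, 6.3]
opening: 0.0297
```

```bash
python3 -m creep '[{"hand":0.1,"xyz":[0,0,-15],"rot":[0,0,0]},{"hand":0.1,"xyz":[0,0,-45],"rot":[0,0,0]},{"hand":0.1,"xyz":[0,0,-75],"rot":[0,0,0]},{"hand":0.1,"xyz":[-4,30,-75],"rot":[0,0,0]},{"hand":0.1,"xyz":[-8,65,-75],"rot":[0,0,0]}]';python3 -m creep '[{"hand":0.1,"xyz":[-4,35,0],"rot":[0,0,0]},{"hand":0.1,"xyz":[-8,70,0],"rot":[0,0,0]},{"hand":0.1,"xyz":[-12,105,0],"rot":[0,0,0]},{"hand":0.1,"xyz":[-16,140,0],"rot":[0,0,0]},{"hand":0.1,"xyz":[-20,165,0],"rot":[0,0,0]}]'
```

```text
time_s: 2.9
ee_pos: [0.584, 0.1097, 0.2049]
eef_rot: [0.007, 3.138, 0.001]
contact_force: [0.4, -0.1, -2.8]
opening: 0.0296
time_s: 3.32
ee_pos: [0.6021, 0.2801, 0.2023]
eef_rot: [0.004, -3.141, -0.001]
contact_force: [-0.1, 0.2, -2.9]
opening: 0.0296
```

```bash
python3 -m creep '[{"hand":0.1,"xyz":[-2,20,0],"rot":[0,0,0]},{"hand":0.1,"xyz":[-2,30,0],"rot":[0,0,0]},{"hand":0.1,"xyz":[-2,30,25],"rot":[0,0,0]},{"hand":0.1,"xyz":[-2,30,50],"rot":[0,0,0]},{"hand":0.1,"xyz":[-2,30,62],"rot":[0,0,0]}]';python3 -m creep '[{"hand":0.1,"xyz":[0,0,4],"rot":[0,0,0]},{"hand":0.1,"xyz":[0,0,8],"rot":[0,0,0]},{"hand":0.1,"xyz":[0,0,11],"rot":[0,0,0]},{"hand":0.1,"xyz":[0,0,13],"rot":[0,0,0]},{"hand":0.1,"xyz":[0,0,13],"rot":[0,0,0]}]'
```

```text
time_s: 3.73
ee_pos: [0.6036, 0.3051, 0.1377]
eef_rot: [-0.0, -3.139, 0.003]
contact_force: [0.1, -0.1, -3.7]
opening: 0.0296
time_s: 4.15
ee_pos: [0.6051, 0.3064, 0.128]
eef_rot: [0.0, 3.141, 0.001]
contact_force: [-0.2, 0.5, -2.2]
opening: 0.0295
```

```bash
python3 -m creep '[{"hand":0.1,"xyz":[0,0,2],"rot":[0,0,0]},{"hand":0.1,"xyz":[0,0,3],"rot":[0,0,0]},{"hand":0.1,"xyz":[0,0,3],"rot":[0,0,0]},{"hand":0.1,"xyz":[0,0,3],"rot":[0,0,0]}]'
```

```text
time_s: 4.48
ee_pos: [0.6052, 0.3065, 0.1252]
eef_rot: [-0.0, 3.141, 0.001]
contact_force: [-0.9, -1.1, 4.3]
opening: 0.0299
```

Contact made (force changed from -2 to +4 N), so I release and retreat.

```bash
python3 -m creep '[{"hand":0.6,"xyz":[0,0,0],"rot":[0,0,0]},{"hand":0.6,"xyz":[0,0,0],"rot":[0,0,0]},{"hand":0.6,"xyz":[0,0,0],"rot":[0,0,0]},{"hand":0.6,"xyz":[0,0,-30],"rot":[0,0,0]},{"hand":0.6,"xyz":[0,0,-65],"rot":[0,0,0]}]';python3 -m creep '[{"hand":0.6,"xyz":[5,-20,-15],"rot":[0,0,0]},{"hand":0.6,"xyz":[15,-60,-15],"rot":[0,0,0]},{"hand":0.6,"xyz":[25,-100,-15],"rot":[0,0,0]},{"hand":0.6,"xyz":[35,-140,-15],"rot":[0,0,0]},{"hand":0.6,"xyz":[45,-179,-15],"rot":[0,0,0]}]'; python3 - <<'E'
from h import *
cv2.imwrite("pics/t2.png",capture("top")[:,:,::-1])
E
```

```text
time_s: 4.9
ee_pos: [0.6033, 0.3057, 0.1876]
eef_rot: [0.001, -3.137, 0.005]
contact_force: [0.4, 0.2, 0.1]
opening: 0.0559
time_s: 5.32
ee_pos: [0.5589, 0.1256, 0.2045]
eef_rot: [-0.001, 3.142, 0.0]
contact_force: [0.6, -0.5, 0.3]
opening: 0.0562
```

View pics/t2.png

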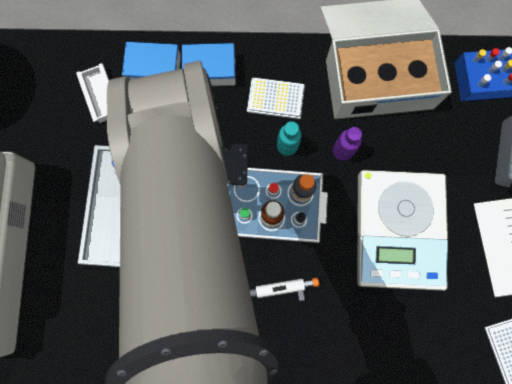

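The other bottles still stand: orange at (307,182) and white at (273,209). The blue ring at (246,188) is empty. Next is white.

```bash
python3 -m creep '[{"hand":0.6,"xyz":[12,-35,0],"rot":[0,0,0]},{"hand":0.6,"xyz":[24,-70,0],"rot":[0,0,0]},{"hand":0.6,"xyz":[36,-105,0],"rot":[0,0,0]},{"hand":0.6,"xyz":[49,-139,0],"rot":[0,0,0]},{"hand":0.6,"xyz":[49,-139,20],"rot":[0,0,0]}]';python3 -m creep '[{"hand":0.6,"xyz":[0,0,10],"rot":[0,0,0]},{"hand":0.6,"xyz":[0,0,10],"rot":[0,0,0]}]'; python3 - <<'E'
from h import *
s=sense();print(s["ee_pos"],s["eef_rot"])
cv2.imwrite("pics/w2.png",capture("wrist")[:,:,::-1])
E
```

```text
time_s: 5.78
ee_pos: [0.5103, -0.018, 0.1872]
eef_rot: [0.011, 3.137, -0.0]
contact_force: [1.7, -1.2, 0.3]
opening: 0.0561
time_s: 5.95
ee_pos: [0.5098, -0.0113, 0.1728]
eef_rot: [0.0, -3.139, 0.0]
contact_force: [-0.1, -0.1, 0.1]
opening: 0.0563
[ 0.50982771 -0.01131896  0.1727902 ] [ 3.22822449e-04 -3.13890862e+00  4.94424575e-04]
```

View pics/w2.png

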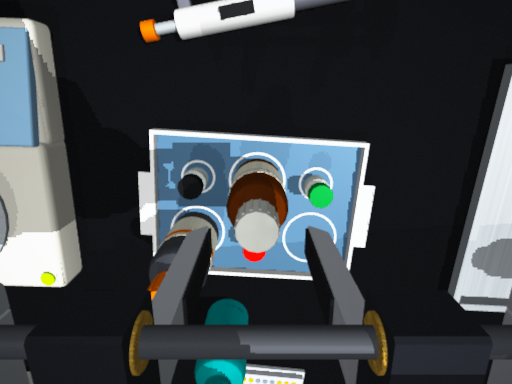

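White's cap (257,223) is centred between the fingertips. Descending and gripping.

```bash
python3 -m creep '[{"hand":0.6,"xyz":[0,-1,25],"rot":[0,0,0]},{"hand":0.6,"xyz":[0,-1,43],"rot":[0,0,0]},{"hand":0.6,"xyz":[0,-1,45],"rot":[0,0,0]},{"hand":0.6,"xyz":[0,-1,45],"rot":[0,0,0]},{"hand":0.6,"xyz":[0,-1,45],"rot":[0,0,0]}]';python3 -m creep '[{"hand":0.1,"xyz":[0,0,0],"rot":[0,0,0]},{"hand":0.1,"xyz":[0,0,0],"rot":[0,0,0]},{"hand":0.1,"xyz":[0,0,0],"rot":[0,0,0]},{"hand":0.1,"xyz":[0,0,0],"rot":[0,0,0]},{"hand":0.1,"xyz":[0,0,0],"rot":[0,0,0]}]'
```

```text
time_s: 6.42
ee_pos: [0.5115, -0.0121, 0.1304]
eef_rot: [-0.002, 3.141, -0.0]
contact_force: [0.0, -0.3, 1.0]
opening: 0.0564
time_s: 6.83
ee_pos: [0.511, -0.0125, 0.1298]
eef_rot: [-0.0, 3.141, 0.0]
contact_force: [1.0, 0.6, 3.5]
opening: 0.0292
```

```bash
python3 -m creep '[{"hand":0.1,"xyz":[0,0,-15],"rot":[0,0,0]},{"hand":0.1,"xyz":[0,0,-45],"rot":[0,0,0]},{"hand":0.1,"xyz":[0,0,-80],"rot":[0,0,0]},{"hand":0.1,"xyz":[-2,30,-80],"rot":[0,0,0]},{"hand":0.1,"xyz":[-4,65,-80],"rot":[0,0,0]}]';python3 -m creep '[{"hand":0.1,"xyz":[-2,35,0],"rot":[0,0,0]},{"hand":0.1,"xyz":[-4,70,0],"rot":[0,0,0]},{"hand":0.1,"xyz":[-6,105,0],"rot":[0,0,0]},{"hand":0.1,"xyz":[-8,140,0],"rot":[0,0,0]},{"hand":0.1,"xyz":[-10,175,0],"rot":[0,0,0]}]';python3 -m creep '[{"hand":0.1,"xyz":[-2,35,0],"rot":[0,0,0]},{"hand":0.1,"xyz":[-4,65,0],"rot":[0,0,0]},{"hand":0.1,"xyz":[-5,83,0],"rot":[0,0,0]},{"hand":0.1,"xyz":[-5,83,0],"rot":[0,0,0]},{"hand":0.1,"xyz":[-5,83,0],"rot":[0,0,0]}]'
```

```text
time_s: 7.25
ee_pos: [0.5159, 0.0512, 0.2117]
eef_rot: [0.007, 3.138, 0.001]
contact_force: [0.9, 1.0, -3.4]
opening: 0.0295
time_s: 7.67
ee_pos: [0.5244, 0.229, 0.2094]
eef_rot: [0.0, -3.141, 0.0]
contact_force: [0.4, -0.0, -2.3]
opening: 0.0298
time_s: 8.08
ee_pos: [0.5294, 0.3106, 0.2089]
eef_rot: [0.002, -3.141, 0.002]
contact_force: [0.3, -0.9, -2.5]
opening: 0.0296
```

Down 82 mm in total (0.2089 → 0.1268).

```bash
python3 -m creep '[{"hand":0.1,"xyz":[0,0,25],"rot":[0,0,0]},{"hand":0.1,"xyz":[0,0,50],"rot":[0,0,0]},{"hand":0.1,"xyz":[0,0,65],"rot":[0,0,0]},{"hand":0.1,"xyz":[0,0,72],"rot":[0,0,0]},{"hand":0.1,"xyz":[0,0,75],"rot":[0,0,0]}]';python3 -m creep '[{"hand":0.1,"xyz":[0,0,3],"rot":[0,0,0]},{"hand":0.1,"xyz":[0,0,6],"rot":[0,0,0]},{"hand":0.1,"xyz":[0,0,8],"rot":[0,0,0]},{"hand":0.1,"xyz":[0,0,8],"rot":[0,0,0]},{"hand":0.1,"xyz":[0,0,8],"rot":[0,0,0]}]'
```

```text
time_s: 8.5
ee_pos: [0.5297, 0.3086, 0.1336]
eef_rot: [-0.002, -3.14, 0.002]
contact_force: [0.4, 0.5, -2.1]
opening: 0.0292
time_s: 8.92
ee_pos: [0.53, 0.3104, 0.1269]
eef_rot: [-0.0, 3.141, 0.001]
contact_force: [0.9, -0.8, -2.4]
opening: 0.0293
```

```bash
python3 -m creep '[{"hand":0.1,"xyz":[0,0,1],"rot":[0,0,0]},{"hand":0.1,"xyz":[0,0,1],"rot":[0,0,0]},{"hand":0.1,"xyz":[0,0,1],"rot":[0,0,0]},{"hand":0.1,"xyz":[0,0,1],"rot":[0,0,0]}]'
```

```text
time_s: 9.25
ee_pos: [0.5304, 0.3107, 0.1269]
eef_rot: [-0.0, 3.14, 0.002]
contact_force: [-3.0, -1.0, 12.1]
opening: 0.0295
```

```bash
python3 -m creep '[{"hand":0.6,"xyz":[0,0,0],"rot":[0,0,0]},{"hand":0.6,"xyz":[0,0,0],"rot":[0,0,0]},{"hand":0.6,"xyz":[0,0,0],"rot":[0,0,0]},{"hand":0.6,"xyz":[0,0,-30],"rot":[0,0,0]},{"hand":0.6,"xyz":[0,0,-65],"rot":[0,0,0]}]';python3 -m creep '[{"hand":0.6,"xyz":[-2,-25,-15],"rot":[0,0,0]},{"hand":0.6,"xyz":[-6,-60,-15],"rot":[0,0,0]},{"hand":0.6,"xyz":[-10,-100,-15],"rot":[0,0,0]},{"hand":0.6,"xyz":[-14,-140,-15],"rot":[0,0,0]},{"hand":0.6,"xyz":[-18,-180,-15],"rot":[0,0,0]}]';python3 -m creep '[{"hand":0.6,"xyz":[-4,-40,0],"rot":[0,0,0]},{"hand":0.6,"xyz":[-8,-80,0],"rot":[0,0,0]},{"hand":0.6,"xyz":[-12,-120,0],"rot":[0,0,0]},{"hand":0.6,"xyz":[-16,-160,0],"rot":[0,0,0]},{"hand":0.6,"xyz":[-18,-190,0],"rot":[0,0,0]}]'
```

```text
time_s: 9.67
ee_pos: [0.5285, 0.3095, 0.1891]
eef_rot: [0.0, -3.138, 0.005]
contact_force: [0.8, 0.2, 0.1]
opening: 0.056
time_s: 10.08
ee_pos: [0.5477, 0.1287, 0.2057]
eef_rot: [-0.001, 3.141, 0.0]
contact_force: [0.9, 0.5, 0.3]
opening: 0.0561
time_s: 10.5
ee_pos: [0.5657, -0.0632, 0.2057]
eef_rot: [0.003, 3.141, -0.001]
contact_force: [-0.8, -0.8, -0.3]
opening: 0.0565
```

```bash
python3 -m creep '[{"hand":0.6,"xyz":[0,-20,0],"rot":[0,0,0]},{"hand":0.6,"xyz":[0,-20,30],"rot":[0,0,0]},{"hand":0.6,"xyz":[0,-20,30],"rot":[0,0,0]}]';python3 - <<'E'
from h import *
s=sense();print(s["ee_pos"],s["eef_rot"])
cv2.imwrite("pics/w3.png",capture("wrist")[:,:,::-1])
cv2.imwrite("pics/t3.png",capture("top")[:,:,::-1])
E
```

```text
time_s: 10.75
ee_pos: [0.5639, -0.0808, 0.1722]
eef_rot: [-0.003, -3.137, 0.001]
contact_force: [-1.0, 1.4, -1.4]
opening: 0.0564
[ 0.56390794 -0.08078373  0.1721861 ] [-3.30561338e-03 -3.13746349e+00  5.13973704e-04]
```

View pics/w3.png

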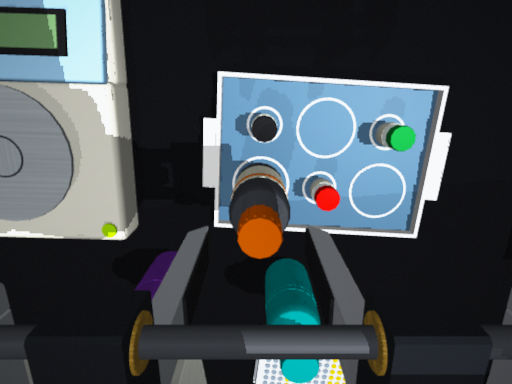

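View pics/t3.png

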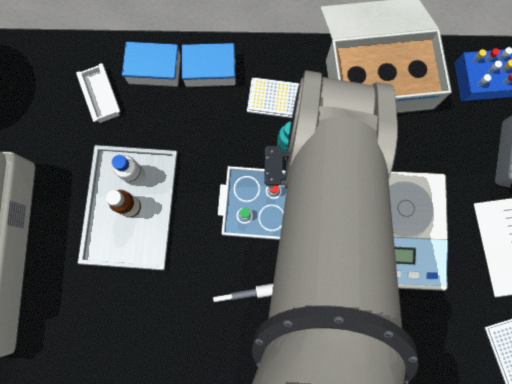

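The blue (122,163) and white (117,198) bottles stand on the steel tray, and the orange cap (260,237) is between the fingertips. Descending; the wrist view also confirms the red vial (327,198) undisturbed.

```bash
python3 -m creep '[{"hand":0.6,"xyz":[0,0,5],"rot":[0,0,0]},{"hand":0.6,"xyz":[0,0,25],"rot":[0,0,0]},{"hand":0.6,"xyz":[0,0,43],"rot":[0,0,0]},{"hand":0.6,"xyz":[0,0,45],"rot":[0,0,0]},{"hand":0.6,"xyz":[0,0,45],"rot":[0,0,0]}]';python3 -m creep '[{"hand":0.1,"xyz":[0,0,0],"rot":[0,0,0]},{"hand":0.1,"xyz":[0,0,0],"rot":[0,0,0]},{"hand":0.1,"xyz":[0,0,0],"rot":[0,0,0]},{"hand":0.1,"xyz":[0,0,0],"rot":[0,0,0]},{"hand":0.1,"xyz":[0,0,0],"rot":[0,0,0]}]'
```

```text
time_s: 11.27
ee_pos: [0.5657, -0.0789, 0.1305]
eef_rot: [0.002, -3.14, 0.0]
contact_force: [-0.2, 0.1, -0.2]
opening: 0.0562
time_s: 11.68
ee_pos: [0.5662, -0.0796, 0.1311]
eef_rot: [-0.0, 3.141, 0.0]
contact_force: [-0.8, -0.7, 5.0]
opening: 0.0297
```

```bash
python3 -m creep '[{"hand":0.1,"xyz":[0,0,-15],"rot":[0,0,0]},{"hand":0.1,"xyz":[0,0,-45],"rot":[0,0,0]},{"hand":0.1,"xyz":[0,0,-80],"rot":[0,0,0]},{"hand":0.1,"xyz":[8,30,-80],"rot":[0,0,0]},{"hand":0.1,"xyz":[18,65,-80],"rot":[0,0,0]}]';python3 -m creep '[{"hand":0.1,"xyz":[10,35,0],"rot":[0,0,0]},{"hand":0.1,"xyz":[20,70,0],"rot":[0,0,0]},{"hand":0.1,"xyz":[30,105,0],"rot":[0,0,0]},{"hand":0.1,"xyz":[40,140,0],"rot":[0,0,0]},{"hand":0.1,"xyz":[50,175,0],"rot":[0,0,0]}]';python3 -m creep '[{"hand":0.1,"xyz":[14,35,0],"rot":[0,0,0]},{"hand":0.1,"xyz":[26,70,0],"rot":[0,0,0]},{"hand":0.1,"xyz":[38,105,0],"rot":[0,0,0]},{"hand":0.1,"xyz":[43,140,0],"rot":[0,0,0]},{"hand":0.1,"xyz":[43,155,0],"rot":[0,0,0]}]'
```

```text
time_s: 12.1
ee_pos: [0.5489, -0.0162, 0.2126]
eef_rot: [0.007, 3.138, -0.0]
contact_force: [0.5, 1.3, -2.6]
opening: 0.0292
time_s: 12.52
ee_pos: [0.497, 0.1618, 0.2108]
eef_rot: [0.0, 3.141, 0.0]
contact_force: [0.3, 0.3, -1.8]
opening: 0.0293
time_s: 12.93
ee_pos: [0.4527, 0.3201, 0.2106]
eef_rot: [0.008, -3.141, -0.002]
contact_force: [-0.7, 0.1, -1.7]
opening: 0.0296
```

Down 0.2106 → 0.128 (83 mm).

```bash
python3 -m creep '[{"hand":0.1,"xyz":[0,0,0],"rot":[0,0,0]},{"hand":0.1,"xyz":[0,0,25],"rot":[0,0,0]},{"hand":0.1,"xyz":[0,0,50],"rot":[0,0,0]},{"hand":0.1,"xyz":[0,0,70],"rot":[0,0,0]},{"hand":0.1,"xyz":[0,0,76],"rot":[0,0,0]}]';python3 -m creep '[{"hand":0.1,"xyz":[0,0,3],"rot":[0,0,0]},{"hand":0.1,"xyz":[0,0,6],"rot":[0,0,0]},{"hand":0.1,"xyz":[0,0,8],"rot":[0,0,0]},{"hand":0.1,"xyz":[0,0,8],"rot":[0,0,0]},{"hand":0.1,"xyz":[0,0,8],"rot":[0,0,0]}]'
```

```text
time_s: 13.35
ee_pos: [0.4539, 0.3134, 0.1318]
eef_rot: [-0.001, -3.139, 0.005]
contact_force: [0.0, -0.4, -1.4]
opening: 0.0295
time_s: 13.77
ee_pos: [0.4557, 0.3154, 0.1281]
eef_rot: [0.001, 3.14, 0.002]
contact_force: [-1.3, -1.9, 5.0]
opening: 0.0291
```

```bash
python3 -m creep '[{"hand":0.6,"xyz":[0,0,0],"rot":[0,0,0]},{"hand":0.6,"xyz":[0,0,0],"rot":[0,0,0]},{"hand":0.6,"xyz":[0,0,0],"rot":[0,0,0]},{"hand":0.6,"xyz":[0,0,-30],"rot":[0,0,0]},{"hand":0.6,"xyz":[0,0,-65],"rot":[0,0,0]}]';python3 -m creep '[{"hand":0.6,"xyz":[-4,-30,-10],"rot":[0,0,0]},{"hand":0.6,"xyz":[-16,-65,-10],"rot":[0,0,0]},{"hand":0.6,"xyz":[-30,-100,-10],"rot":[0,0,0]},{"hand":0.6,"xyz":[-44,-135,-10],"rot":[0,0,0]},{"hand":0.6,"xyz":[-58,-170,-10],"rot":[0,0,0]}]';python3 -m creep '[{"hand":0.6,"xyz":[-14,-37,0],"rot":[0,0,0]},{"hand":0.6,"xyz":[-28,-75,0],"rot":[0,0,0]},{"hand":0.6,"xyz":[-42,-112,0],"rot":[0,0,0]},{"hand":0.6,"xyz":[-58,-145,0],"rot":[0,0,0]},{"hand":0.6,"xyz":[-58,-162,0],"rot":[0,0,0]}]'; python3 -m creep '[{"hand":0.6,"xyz":[0,0,30],"rot":[0,0,0]},{"hand":0.6,"xyz":[0,0,65],"rot":[0,0,0]},{"hand":0.6,"xyz":[0,0,80],"rot":[0,0,0]},{"hand":0.6,"xyz":[0,0,80],"rot":[0,0,0]},{"hand":0.6,"xyz":[0,0,80],"rot":[0,0,0]}]'; python3 - <<'E'
from h import *
s=sense();print(s["ee_pos"],s["eef_rot"])
cv2.imwrite("pics/w4.png",capture("wrist")[:,:,::-1])
cv2.imwrite("pics/t4.png",capture("top")[:,:,::-1])
E
```

```text
time_s: 14.18
ee_pos: [0.4537, 0.3145, 0.1906]
eef_rot: [0.0, -3.139, 0.005]
contact_force: [0.8, 0.3, 0.7]
opening: 0.056
time_s: 14.6
ee_pos: [0.5133, 0.1438, 0.2021]
eef_rot: [-0.001, 3.141, 0.001]
contact_force: [0.8, 1.0, -0.3]
opening: 0.0563
time_s: 15.02
ee_pos: [0.5728, -0.0212, 0.202]
eef_rot: [0.005, 3.14, -0.002]
contact_force: [-1.2, 0.5, -0.6]
opening: 0.0565
time_s: 15.43
ee_pos: [0.5707, -0.0167, 0.1215]
eef_rot: [0.0, -3.141, 0.0]
contact_force: [-0.4, -0.1, -0.3]
opening: 0.0563
[ 0.57072402 -0.0167449   0.12152462] [ 5.32561289e-05 -3.14056515e+00  4.94129560e-04]
```

View pics/w4.png

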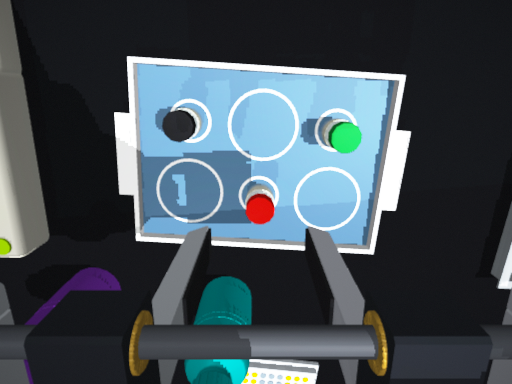

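View pics/t4.png

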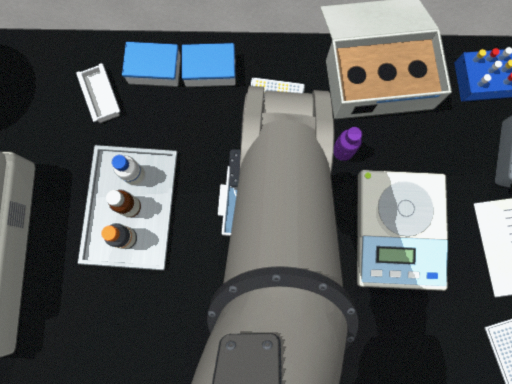

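All three bottles stand on the steel tray: blue (122,163), white (117,198), orange (110,233). The red cap (260,208) is centred between the fingertips. Next I check clearance to the turquoise bottle in the scene view before descending.

```bash
python3 - <<'E'
from h import *
cv2.imwrite("pics/s4.png",capture("scene")[:,:,::-1])
E
```

```text
(no output)
```

View pics/s4.png

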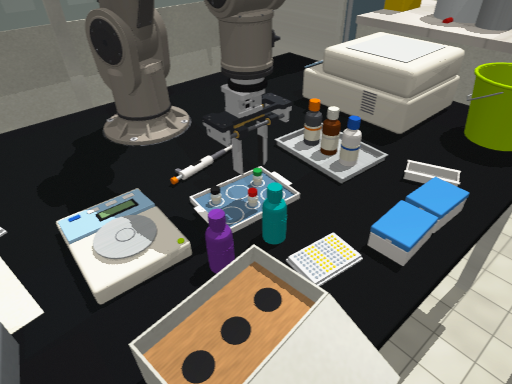

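The wrist housing is well above the turquoise bottle (275,215), so the path is clear. Descending on the vial.

```bash
python3 -m creep '[{"hand":0.6,"xyz":[0,0,25],"rot":[0,0,0]},{"hand":0.6,"xyz":[0,0,50],"rot":[0,0,0]},{"hand":0.6,"xyz":[0,0,70],"rot":[0,0,0]},{"hand":0.6,"xyz":[0,0,80],"rot":[0,0,0]},{"hand":0.6,"xyz":[0,0,85],"rot":[0,0,0]}]';python3 -m creep '[{"hand":0.6,"xyz":[0,0,0],"rot":[0,0,0]},{"hand":0.6,"xyz":[0,0,0],"rot":[0,0,0]}]'
```

```text
time_s: 16.0
ee_pos: [0.5709, -0.0165, 0.0362]
eef_rot: [0.001, -3.141, 0.0]
contact_force: [0.3, -0.3, 0.3]
opening: 0.0566
time_s: 16.17
ee_pos: [0.5716, -0.0166, 0.0376]
eef_rot: [-0.0, 3.14, 0.0]
contact_force: [0.7, -0.4, 0.4]
opening: 0.0561
```

```bash
python3 -m creep '[{"hand":0.1,"xyz":[0,0,0],"rot":[0,0,0]},{"hand":0.1,"xyz":[0,0,0],"rot":[0,0,0]},{"hand":0.1,"xyz":[0,0,0],"rot":[0,0,0]},{"hand":0.1,"xyz":[0,0,0],"rot":[0,0,0]},{"hand":0.1,"xyz":[0,0,0],"rot":[0,0,0]}]'
```

```text
time_s: 16.58
ee_pos: [0.571, -0.0166, 0.0368]
eef_rot: [-0.0, 3.141, 0.0]
contact_force: [0.1, -0.3, -0.5]
opening: 0.0268
```

```bash
python3 -m creep '[{"hand":0.1,"xyz":[0,0,0],"rot":[0,0,0]},{"hand":0.1,"xyz":[0,0,0],"rot":[0,0,0]}]'
```

```text
time_s: 16.75
ee_pos: [0.571, -0.0166, 0.0367]
eef_rot: [-0.0, 3.141, 0.0]
contact_force: [-0.2, 0.1, 4.5]
opening: 0.0234
```

```bash
python3 -m creep '[{"hand":0.1,"xyz":[0,0,-15],"rot":[0,0,0]},{"hand":0.1,"xyz":[0,0,-45],"rot":[0,0,0]},{"hand":0.1,"xyz":[0,0,-80],"rot":[0,0,0]},{"hand":0.1,"xyz":[0,0,-110],"rot":[0,0,0]},{"hand":0.1,"xyz":[3,-20,-125],"rot":[0,0,0]}]';python3 -m creep '[{"hand":0.1,"xyz":[5,-35,0],"rot":[0,0,0]},{"hand":0.1,"xyz":[10,-70,0],"rot":[0,0,0]},{"hand":0.1,"xyz":[15,-105,0],"rot":[0,0,0]},{"hand":0.1,"xyz":[20,-140,0],"rot":[0,0,0]},{"hand":0.1,"xyz":[25,-175,0],"rot":[0,0,0]}]';python3 -m creep '[{"hand":0.1,"xyz":[5,-35,0],"rot":[0,0,0]},{"hand":0.1,"xyz":[10,-70,0],"rot":[0,0,0]},{"hand":0.1,"xyz":[16,-90,0],"rot":[0,0,0]},{"hand":0.1,"xyz":[16,-90,0],"rot":[0,0,0]},{"hand":0.1,"xyz":[16,-90,0],"rot":[0,0,0]}]'
```

```text
time_s: 17.17
ee_pos: [0.5695, -0.0335, 0.1648]
eef_rot: [-0.006, 3.138, 0.003]
contact_force: [1.1, 0.6, 0.3]
opening: 0.0232
time_s: 17.58
ee_pos: [0.5423, -0.2132, 0.1616]
eef_rot: [-0.001, 3.142, 0.0]
contact_force: [0.3, 0.5, 0.3]
opening: 0.0232
time_s: 18.0
ee_pos: [0.5261, -0.3029, 0.1613]
eef_rot: [-0.004, -3.141, 0.0]
contact_force: [-0.5, 0.3, -0.3]
opening: 0.0231
```

Down to 0.0907 (70.5 mm), in steps.

```bash
python3 -m creep '[{"hand":0.1,"xyz":[0,0,20],"rot":[0,0,0]},{"hand":0.1,"xyz":[0,0,40],"rot":[0,0,0]},{"hand":0.1,"xyz":[0,0,55],"rot":[0,0,0]},{"hand":0.1,"xyz":[0,0,62],"rot":[0,0,0]},{"hand":0.1,"xyz":[0,0,65],"rot":[0,0,0]}]';python3 -m creep '[{"hand":0.1,"xyz":[0,0,2],"rot":[0,0,0]},{"hand":0.1,"xyz":[0,0,4],"rot":[0,0,0]},{"hand":0.1,"xyz":[0,0,4],"rot":[0,0,0]},{"hand":0.1,"xyz":[0,0,4],"rot":[0,0,0]}]'; python3 - <<'E'
from h import *
cv2.imwrite("pics/w5.png",capture("wrist")[:,:,::-1])
E
```

```text
time_s: 18.42
ee_pos: [0.5267, -0.3003, 0.0954]
eef_rot: [0.002, -3.14, -0.001]
contact_force: [0.0, 1.2, -0.9]
opening: 0.0232
time_s: 18.75
ee_pos: [0.5272, -0.3017, 0.0931]
eef_rot: [-0.0, 3.141, -0.0]
contact_force: [0.1, -0.0, 0.3]
opening: 0.0232
```

View pics/w5.png

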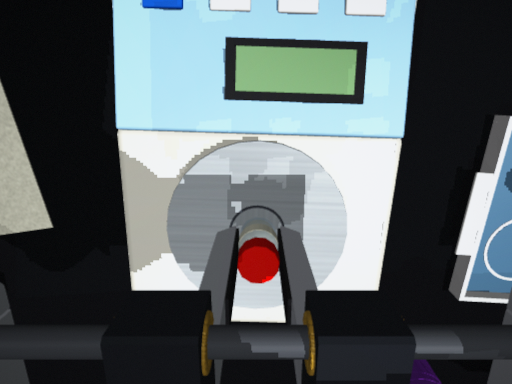

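The vial (258,250) stands over the middle of the ring (257,225) on the pan. I lower the last 2 mm or so.

```bash
python3 -m creep '[{"hand":0.1,"xyz":[0,0,1.5],"rot":[0,0,0]},{"hand":0.1,"xyz":[0,0,2],"rot":[0,0,0]},{"hand":0.1,"xyz":[0,0,2],"rot":[0,0,0]},{"hand":0.1,"xyz":[0,0,2],"rot":[0,0,0]}]'
```

```text
time_s: 19.13
ee_pos: [0.527, -0.3017, 0.0907]
eef_rot: [-0.0, 3.141, -0.0]
contact_force: [-0.3, 0.8, 3.5]
opening: 0.0232
```

```bash
python3 -m creep '[{"hand":0.6,"xyz":[0,0,0],"rot":[0,0,0]},{"hand":0.6,"xyz":[0,0,0],"rot":[0,0,0]},{"hand":0.6,"xyz":[0,0,0],"rot":[0,0,0]},{"hand":0.6,"xyz":[0,0,0],"rot":[0,0,0]},{"hand":0.6,"xyz":[0,0,-20],"rot":[0,0,0]}]';python3 -m creep '[{"hand":0.6,"xyz":[0,0,-30],"rot":[0,0,0]},{"hand":0.6,"xyz":[0,0,-70],"rot":[0,0,0]},{"hand":0.6,"xyz":[0,0,-95],"rot":[0,0,0]},{"hand":0.6,"xyz":[0,0,-95],"rot":[0,0,0]},{"hand":0.6,"xyz":[0,0,-95],"rot":[0,0,0]}]';python3 - <<'E'
from h import *
cv2.imwrite("pics/w6.png",capture("wrist")[:,:,::-1])
cv2.imwrite("pics/s6.png",cv2.resize(capture("scene")[170:300,40:300],None,fx=3,fy=3,interpolation=2)[:,:,::-1])
E
```

```text
time_s: 19.55
ee_pos: [0.5253, -0.3006, 0.1077]
eef_rot: [0.001, -3.137, -0.003]
contact_force: [0.4, 0.2, -0.2]
opening: 0.053
time_s: 19.97
ee_pos: [0.5275, -0.3019, 0.2069]
eef_rot: [-0.0, 3.139, -0.001]
contact_force: [-0.1, -0.1, -0.8]
opening: 0.0567
```

View pics/w6.png

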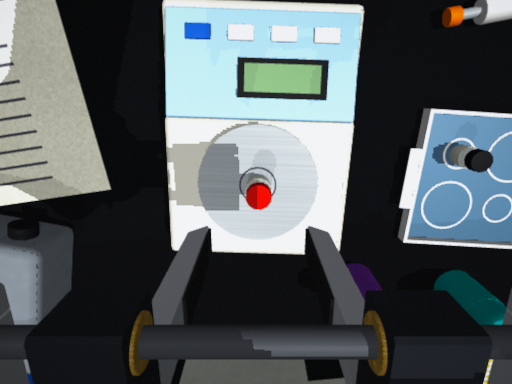

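View pics/s6.png

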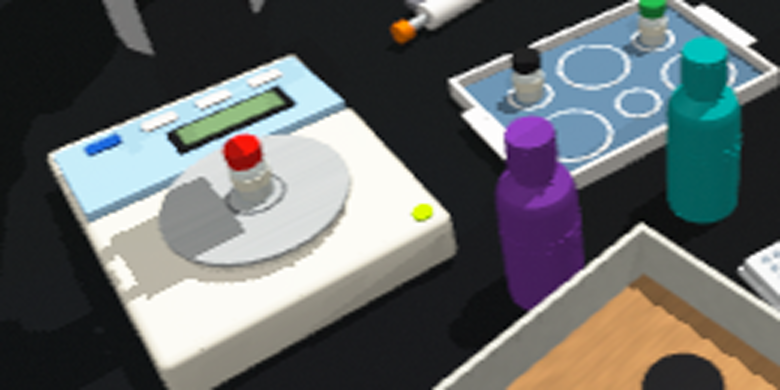

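The red vial stands upright within the marking ring (crop 250,190). Back to the orange bottle on the steel tray.

```bash
python3 -m creep '[{"hand":0.6,"xyz":[4,30,0],"rot":[0,0,0]},{"hand":0.6,"xyz":[8,70,0],"rot":[0,0,0]},{"hand":0.6,"xyz":[12,110,0],"rot":[0,0,0]},{"hand":0.6,"xyz":[16,150,0],"rot":[0,0,0]},{"hand":0.6,"xyz":[22,190,0],"rot":[0,0,0]}]';python3 -m creep '[{"hand":0.6,"xyz":[5,40,0],"rot":[0,0,0]},{"hand":0.6,"xyz":[10,80,0],"rot":[0,0,0]},{"hand":0.6,"xyz":[15,120,0],"rot":[0,0,0]},{"hand":0.6,"xyz":[20,160,0],"rot":[0,0,0]},{"hand":0.6,"xyz":[24,200,0],"rot":[0,0,0]}]';python3 -m creep '[{"hand":0.6,"xyz":[5,40,0],"rot":[0,0,0]},{"hand":0.6,"xyz":[10,80,0],"rot":[0,0,0]},{"hand":0.6,"xyz":[15,120,0],"rot":[0,0,0]},{"hand":0.6,"xyz":[20,160,0],"rot":[0,0,0]},{"hand":0.6,"xyz":[24,195,0],"rot":[0,0,0]}]';python3 -m creep '[{"hand":0.6,"xyz":[1,26,0],"rot":[0,0,0]},{"hand":0.6,"xyz":[2,32,0],"rot":[0,0,0]},{"hand":0.6,"xyz":[2,32,0],"rot":[0,0,0]},{"hand":0.6,"xyz":[2,32,0],"rot":[0,0,0]}]'
```

```text
time_s: 20.48
ee_pos: [0.5037, -0.1098, 0.2041]
eef_rot: [0.0, -3.139, 0.0]
contact_force: [1.3, 0.2, -0.3]
opening: 0.0566
time_s: 20.9
ee_pos: [0.4793, 0.09, 0.2044]
eef_rot: [0.0, -3.14, 0.001]
contact_force: [1.8, -0.1, 0.9]
opening: 0.0563
time_s: 21.32
ee_pos: [0.4552, 0.2857, 0.2041]
eef_rot: [0.002, -3.14, 0.001]
contact_force: [-0.4, 0.2, -0.5]
opening: 0.0561
time_s: 21.65
ee_pos: [0.4545, 0.3143, 0.2043]
eef_rot: [0.0, -3.14, 0.003]
contact_force: [0.7, -0.5, 0.3]
opening: 0.0564
```

```bash
python3 -m creep '[{"hand":0.6,"xyz":[0,1,25],"rot":[0,0,0]},{"hand":0.6,"xyz":[0,1,50],"rot":[0,0,0]},{"hand":0.6,"xyz":[0,1,70],"rot":[0,0,0]},{"hand":0.6,"xyz":[0,1,76],"rot":[0,0,0]},{"hand":0.6,"xyz":[0,1,76],"rot":[0,0,0]}]';python3 -m creep '[{"hand":0.6,"xyz":[0,0,0],"rot":[0,0,0]},{"hand":0.6,"xyz":[0,0,0],"rot":[0,0,0]}]'; python3 - <<'E'
from h import *
print(sense()["ee_pos"])
E
```

```text
time_s: 22.07
ee_pos: [0.4544, 0.3143, 0.1281]
eef_rot: [-0.003, -3.139, 0.004]
contact_force: [-0.3, -0.1, -0.2]
opening: 0.0565
time_s: 22.23
ee_pos: [0.4555, 0.3162, 0.1307]
eef_rot: [0.001, 3.14, 0.001]
contact_force: [0.3, 0.4, 0.4]
opening: 0.0564
[0.45554504 0.31624874 0.13073663]
```

```bash
python3 -m creep '[{"hand":0.1,"xyz":[0,0,1],"rot":[0,0,0]},{"hand":0.1,"xyz":[0,0,1],"rot":[0,0,0]},{"hand":0.1,"xyz":[0,0,1],"rot":[0,0,0]},{"hand":0.1,"xyz":[0,0,1],"rot":[0,0,0]},{"hand":0.1,"xyz":[0,0,1],"rot":[0,0,0]}]'
```

```text
time_s: 22.65
ee_pos: [0.4548, 0.3164, 0.1287]
eef_rot: [-0.0, 3.141, 0.0]
contact_force: [0.1, 0.7, 1.9]
opening: 0.0292
```

```bash
python3 -m creep '[{"hand":0.1,"xyz":[0,0,-15],"rot":[0,0,0]},{"hand":0.1,"xyz":[0,0,-45],"rot":[0,0,0]},{"hand":0.1,"xyz":[0,0,-80],"rot":[0,0,0]},{"hand":0.1,"xyz":[0,-30,-85],"rot":[0,0,0]},{"hand":0.1,"xyz":[-5,-65,-85],"rot":[0,0,0]}]';python3 -m creep '[{"hand":0.1,"xyz":[-12,-35,0],"rot":[0,0,0]},{"hand":0.1,"xyz":[-24,-70,0],"rot":[0,0,0]},{"hand":0.1,"xyz":[-36,-105,0],"rot":[0,0,0]},{"hand":0.1,"xyz":[-48,-140,0],"rot":[0,0,0]},{"hand":0.1,"xyz":[-60,-175,0],"rot":[0,0,0]}]';python3 -m creep '[{"hand":0.1,"xyz":[-11,-35,0],"rot":[0,0,0]},{"hand":0.1,"xyz":[-22,-70,0],"rot":[0,0,0]},{"hand":0.1,"xyz":[-33,-105,0],"rot":[0,0,0]},{"hand":0.1,"xyz":[-42,-135,0],"rot":[0,0,0]},{"hand":0.1,"xyz":[-46,-150,0],"rot":[0,0,0]}]';python3 -m creep '[{"hand":0.1,"xyz":[0,-6,0],"rot":[0,0,0]},{"hand":0.1,"xyz":[0,-6,0],"rot":[0,0,0]},{"hand":0.1,"xyz":[0,-6,0],"rot":[0,0,0]},{"hand":0.1,"xyz":[0,-6,0],"rot":[0,0,0]}]'
```

```text
time_s: 23.07
ee_pos: [0.4598, 0.2534, 0.2158]
eef_rot: [-0.007, 3.139, 0.004]
contact_force: [0.7, 0.5, -1.3]
opening: 0.0292
time_s: 23.48
ee_pos: [0.5199, 0.0746, 0.2136]
eef_rot: [-0.001, 3.141, 0.0]
contact_force: [0.5, 0.6, -1.5]
opening: 0.0296
time_s: 23.9
ee_pos: [0.5662, -0.078, 0.2135]
eef_rot: [0.005, 3.141, -0.002]
contact_force: [-0.2, 0.6, -1.9]
opening: 0.0295
time_s: 24.23
ee_pos: [0.5656, -0.078, 0.2134]
eef_rot: [0.003, -3.141, -0.001]
contact_force: [0.0, 0.0, -1.2]
opening: 0.0293
```

```bash
python3 -m creep '[{"hand":0.1,"xyz":[0,-1,25],"rot":[0,0,0]},{"hand":0.1,"xyz":[0,-1,50],"rot":[0,0,0]},{"hand":0.1,"xyz":[0,-1,65],"rot":[0,0,0]},{"hand":0.1,"xyz":[0,-1,72],"rot":[0,0,0]},{"hand":0.1,"xyz":[0,-1,76],"rot":[0,0,0]}]';python3 -m creep '[{"hand":0.1,"xyz":[0,0,2],"rot":[0,0,0]},{"hand":0.1,"xyz":[0,0,4],"rot":[0,0,0]},{"hand":0.1,"xyz":[0,0,5],"rot":[0,0,0]},{"hand":0.1,"xyz":[0,0,5],"rot":[0,0,0]},{"hand":0.1,"xyz":[0,0,5],"rot":[0,0,0]}]'
```

```text
time_s: 24.65
ee_pos: [0.5654, -0.0794, 0.1367]
eef_rot: [0.003, -3.14, -0.0]
contact_force: [-1.0, -0.3, -1.2]
opening: 0.0297
time_s: 25.07
ee_pos: [0.5661, -0.0806, 0.133]
eef_rot: [-0.0, 3.141, 0.0]
contact_force: [-0.9, 0.2, -0.9]
opening: 0.0298
```

```bash
python3 -m creep '[{"hand":0.1,"xyz":[0,1,1],"rot":[0,0,0]},{"hand":0.1,"xyz":[0,1,1.5],"rot":[0,0,0]},{"hand":0.1,"xyz":[0,1,1.5],"rot":[0,0,0]},{"hand":0.1,"xyz":[0,1,1.5],"rot":[0,0,0]}]'
```

```text
time_s: 25.4
ee_pos: [0.5664, -0.0797, 0.1316]
eef_rot: [0.0, 3.14, -0.0]
contact_force: [-1.9, -0.4, 5.5]
opening: 0.0294
```

```bash
python3 -m creep '[{"hand":0.6,"xyz":[0,0,0],"rot":[0,0,0]},{"hand":0.6,"xyz":[0,0,0],"rot":[0,0,0]},{"hand":0.6,"xyz":[0,0,0],"rot":[0,0,0]},{"hand":0.6,"xyz":[0,0,-30],"rot":[0,0,0]},{"hand":0.6,"xyz":[0,0,-65],"rot":[0,0,0]}]';python3 -m creep '[{"hand":0.6,"xyz":[2,25,-12],"rot":[0,0,0]},{"hand":0.6,"xyz":[6,60,-12],"rot":[0,0,0]},{"hand":0.6,"xyz":[10,100,-12],"rot":[0,0,0]},{"hand":0.6,"xyz":[14,140,-12],"rot":[0,0,0]},{"hand":0.6,"xyz":[18,180,-12],"rot":[0,0,0]}]';python3 -m creep '[{"hand":0.6,"xyz":[4,40,0],"rot":[0,0,0]},{"hand":0.6,"xyz":[8,80,0],"rot":[0,0,0]},{"hand":0.6,"xyz":[12,120,0],"rot":[0,0,0]},{"hand":0.6,"xyz":[16,160,0],"rot":[0,0,0]},{"hand":0.6,"xyz":[18,190,0],"rot":[0,0,0]}]';python3 -m creep '[{"hand":0.6,"xyz":[0,20,0],"rot":[0,0,0]},{"hand":0.6,"xyz":[0,20,0],"rot":[0,0,0]},{"hand":0.6,"xyz":[0,20,0],"rot":[0,0,0]},{"hand":0.6,"xyz":[0,20,0],"rot":[0,0,0]}]'; python3 - <<'E'
from h import *
cv2.imwrite("pics/t7.png",capture("top")[:,:,::-1])
E
```

```text
time_s: 25.82
ee_pos: [0.5643, -0.0795, 0.1947]
eef_rot: [0.0, -3.137, 0.001]
contact_force: [-0.1, 0.1, -0.4]
opening: 0.0561
time_s: 26.23
ee_pos: [0.5473, 0.102, 0.2082]
eef_rot: [0.001, 3.141, 0.0]
contact_force: [0.5, 0.4, 1.2]
opening: 0.0561
time_s: 26.65
ee_pos: [0.5285, 0.2941, 0.2079]
eef_rot: [0.004, -3.141, -0.001]
contact_force: [0.3, -0.3, 0.2]
opening: 0.056
time_s: 26.98
ee_pos: [0.5299, 0.3094, 0.2078]
eef_rot: [-0.001, -3.141, 0.001]
contact_force: [-0.1, -0.7, -0.0]
opening: 0.0563
```

View pics/t7.png

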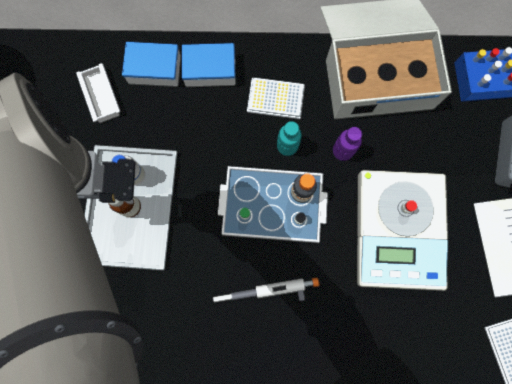

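Orange is back, its cap at (307,181) as at the start, and the red vial is on the pan at (411,207). Now white.

```bash
python3 -m creep '[{"hand":0.6,"xyz":[0,1,25],"rot":[0,0,0]},{"hand":0.6,"xyz":[0,1,50],"rot":[0,0,0]},{"hand":0.6,"xyz":[0,1,72],"rot":[0,0,0]},{"hand":0.6,"xyz":[0,1,80],"rot":[0,0,0]},{"hand":0.6,"xyz":[0,1,80],"rot":[0,0,0]}]';python3 -m creep '[{"hand":0.6,"xyz":[0,0,0],"rot":[0,0,0]},{"hand":0.6,"xyz":[0,0,0],"rot":[0,0,0]},{"hand":0.1,"xyz":[0,0,0],"rot":[0,0,0]},{"hand":0.1,"xyz":[0,0,0],"rot":[0,0,0]},{"hand":0.1,"xyz":[0,0,0],"rot":[0,0,0]}]';python3 -m creep '[{"hand":0.1,"xyz":[0,0,0],"rot":[0,0,0]},{"hand":0.1,"xyz":[0,0,0],"rot":[0,0,0]},{"hand":0.1,"xyz":[0,0,0],"rot":[0,0,0]}]'
```

```text
time_s: 27.45
ee_pos: [0.5292, 0.3097, 0.1264]
eef_rot: [-0.002, -3.139, 0.003]
contact_force: [-1.1, -0.4, 0.4]
opening: 0.0564
time_s: 27.87
ee_pos: [0.5301, 0.3116, 0.1287]
eef_rot: [-0.0, 3.141, 0.001]
contact_force: [-0.3, 0.5, 0.8]
opening: 0.04
time_s: 28.12
ee_pos: [0.5299, 0.3114, 0.1282]
eef_rot: [-0.0, 3.141, 0.0]
contact_force: [0.9, -1.7, 3.9]
opening: 0.0294
```

```bash
python3 -m creep '[{"hand":0.1,"xyz":[0,0,-15],"rot":[0,0,0]},{"hand":0.1,"xyz":[0,0,-45],"rot":[0,0,0]},{"hand":0.1,"xyz":[0,0,-80],"rot":[0,0,0]},{"hand":0.1,"xyz":[0,-30,-85],"rot":[0,0,0]},{"hand":0.1,"xyz":[4,-65,-85],"rot":[0,0,0]}]';python3 -m creep '[{"hand":0.1,"xyz":[2,-35,0],"rot":[0,0,0]},{"hand":0.1,"xyz":[4,-70,0],"rot":[0,0,0]},{"hand":0.1,"xyz":[6,-105,0],"rot":[0,0,0]},{"hand":0.1,"xyz":[8,-140,0],"rot":[0,0,0]},{"hand":0.1,"xyz":[10,-175,0],"rot":[0,0,0]}]';python3 -m creep '[{"hand":0.1,"xyz":[2,-35,0],"rot":[0,0,0]},{"hand":0.1,"xyz":[4,-65,0],"rot":[0,0,0]},{"hand":0.1,"xyz":[6,-84,0],"rot":[0,0,0]},{"hand":0.1,"xyz":[6,-84,0],"rot":[0,0,0]},{"hand":0.1,"xyz":[6,-84,0],"rot":[0,0,0]}]'
```

```text
time_s: 28.53
ee_pos: [0.5267, 0.2484, 0.2151]
eef_rot: [-0.006, 3.138, 0.004]
contact_force: [1.0, -0.6, -2.4]
opening: 0.0293
time_s: 28.95
ee_pos: [0.5152, 0.0697, 0.2129]
eef_rot: [0.0, -3.141, -0.0]
contact_force: [1.8, -1.0, -2.3]
opening: 0.0295
time_s: 29.37
ee_pos: [0.5096, -0.0135, 0.2129]
eef_rot: [-0.003, -3.141, -0.0]
contact_force: [0.3, 0.2, -2.1]
opening: 0.0293
```

```bash
python3 -m creep '[{"hand":0.1,"xyz":[0,0,25],"rot":[0,0,0]},{"hand":0.1,"xyz":[0,0,50],"rot":[0,0,0]},{"hand":0.1,"xyz":[0,0,65],"rot":[0,0,0]},{"hand":0.1,"xyz":[0,0,72],"rot":[0,0,0]},{"hand":0.1,"xyz":[0,0,76],"rot":[0,0,0]}]';python3 -m creep '[{"hand":0.1,"xyz":[0,0,2],"rot":[0,0,0]},{"hand":0.1,"xyz":[0,0,4],"rot":[0,0,0]},{"hand":0.1,"xyz":[0,0,5.5],"rot":[0,0,0]},{"hand":0.1,"xyz":[0,0,5.5],"rot":[0,0,0]},{"hand":0.1,"xyz":[0,0,5.5],"rot":[0,0,0]}]'
```

```text
time_s: 29.78
ee_pos: [0.5095, -0.0117, 0.136]
eef_rot: [0.002, -3.14, 0.0]
contact_force: [0.4, -0.2, -0.3]
opening: 0.0295
time_s: 30.2
ee_pos: [0.5101, -0.0126, 0.1319]
eef_rot: [-0.0, 3.141, 0.0]
contact_force: [-0.4, 0.2, -2.4]
opening: 0.0296
```

```bash
python3 -m creep '[{"hand":0.1,"xyz":[0,0,1],"rot":[0,0,0]},{"hand":0.1,"xyz":[0,0,1],"rot":[0,0,0]},{"hand":0.1,"xyz":[0,0,1],"rot":[0,0,0]},{"hand":0.1,"xyz":[0,0,1],"rot":[0,0,0]}]'
```

```text
time_s: 30.53
ee_pos: [0.5104, -0.0127, 0.1312]
eef_rot: [0.0, 3.14, 0.0]
contact_force: [-0.4, -0.0, 6.4]
opening: 0.0292
```

```bash
python3 -m creep '[{"hand":0.6,"xyz":[0,0,0],"rot":[0,0,0]},{"hand":0.6,"xyz":[0,0,0],"rot":[0,0,0]},{"hand":0.6,"xyz":[0,0,0],"rot":[0,0,0]},{"hand":0.6,"xyz":[0,0,-30],"rot":[0,0,0]},{"hand":0.6,"xyz":[0,0,-65],"rot":[0,0,0]}]';python3 -m creep '[{"hand":0.6,"xyz":[-6,25,-12],"rot":[0,0,0]},{"hand":0.6,"xyz":[-16,60,-12],"rot":[0,0,0]},{"hand":0.6,"xyz":[-28,95,-12],"rot":[0,0,0]},{"hand":0.6,"xyz":[-40,130,-12],"rot":[0,0,0]},{"hand":0.6,"xyz":[-50,165,-12],"rot":[0,0,0]}]';python3 -m creep '[{"hand":0.6,"xyz":[-11,35,0],"rot":[0,0,0]},{"hand":0.6,"xyz":[-22,70,0],"rot":[0,0,0]},{"hand":0.6,"xyz":[-33,105,0],"rot":[0,0,0]},{"hand":0.6,"xyz":[-44,140,0],"rot":[0,0,0]},{"hand":0.6,"xyz":[-45,154,0],"rot":[0,0,0]}]';python3 -m creep '[{"hand":0.6,"xyz":[0,0,0],"rot":[0,0,0]},{"hand":0.6,"xyz":[0,0,0],"rot":[0,0,0]},{"hand":0.6,"xyz":[0,0,0],"rot":[0,0,0]}]'
```

```text
time_s: 30.95
ee_pos: [0.5083, -0.0128, 0.1945]
eef_rot: [0.0, -3.137, 0.002]
contact_force: [0.8, 0.4, 0.6]
opening: 0.0555
time_s: 31.37
ee_pos: [0.5603, 0.1542, 0.2078]
eef_rot: [0.0, 3.141, 0.001]
contact_force: [0.9, 0.3, -0.9]
opening: 0.0563
time_s: 31.78
ee_pos: [0.6049, 0.3118, 0.2067]
eef_rot: [0.006, -3.141, -0.002]
contact_force: [-0.2, 1.1, -0.0]
opening: 0.0566
time_s: 32.03
ee_pos: [0.6048, 0.3049, 0.2073]
eef_rot: [-0.002, -3.141, 0.001]
contact_force: [-0.1, -0.3, -1.1]
opening: 0.0567
```

Down to about 0.127 (80 mm).

```bash
python3 -m creep '[{"hand":0.6,"xyz":[0,0,25],"rot":[0,0,0]},{"hand":0.6,"xyz":[0,0,50],"rot":[0,0,0]},{"hand":0.6,"xyz":[0,0,72],"rot":[0,0,0]},{"hand":0.6,"xyz":[0,0,80],"rot":[0,0,0]},{"hand":0.6,"xyz":[0,0,80],"rot":[0,0,0]}]';python3 -m creep '[{"hand":0.6,"xyz":[0,0,0],"rot":[0,0,0]},{"hand":0.6,"xyz":[0,0,0],"rot":[0,0,0]},{"hand":0.1,"xyz":[0,0,0],"rot":[0,0,0]},{"hand":0.1,"xyz":[0,0,0],"rot":[0,0,0]},{"hand":0.1,"xyz":[0,0,0],"rot":[0,0,0]}]';python3 -m creep '[{"hand":0.1,"xyz":[0,0,0],"rot":[0,0,0]},{"hand":0.1,"xyz":[0,0,0],"rot":[0,0,0]},{"hand":0.1,"xyz":[0,0,0],"rot":[0,0,0]}]'
```

```text
time_s: 32.45
ee_pos: [0.604, 0.3045, 0.126]
eef_rot: [-0.002, -3.139, 0.003]
contact_force: [0.1, -0.1, -0.1]
opening: 0.0565
time_s: 32.87
ee_pos: [0.6051, 0.3065, 0.1283]
eef_rot: [-0.0, 3.141, 0.001]
contact_force: [0.7, -0.4, 0.3]
opening: 0.0398
time_s: 33.12
ee_pos: [0.605, 0.3063, 0.1277]
eef_rot: [-0.0, 3.141, 0.0]
contact_force: [0.4, -1.8, 3.2]
opening: 0.0293
```

```bash
python3 -m creep '[{"hand":0.1,"xyz":[0,0,-15],"rot":[0,0,0]},{"hand":0.1,"xyz":[0,0,-45],"rot":[0,0,0]},{"hand":0.1,"xyz":[0,0,-80],"rot":[0,0,0]},{"hand":0.1,"xyz":[2,-30,-85],"rot":[0,0,0]},{"hand":0.1,"xyz":[6,-65,-85],"rot":[0,0,0]}]';python3 -m creep '[{"hand":0.1,"xyz":[4,-35,0],"rot":[0,0,0]},{"hand":0.1,"xyz":[8,-70,0],"rot":[0,0,0]},{"hand":0.1,"xyz":[12,-105,0],"rot":[0,0,0]},{"hand":0.1,"xyz":[16,-140,0],"rot":[0,0,0]},{"hand":0.1,"xyz":[20,-165,0],"rot":[0,0,0]}]';python3 -m creep '[{"hand":0.1,"xyz":[2,-18,0],"rot":[0,0,0]},{"hand":0.1,"xyz":[4,-31,0],"rot":[0,0,0]},{"hand":0.1,"xyz":[4,-31,0],"rot":[0,0,0]},{"hand":0.1,"xyz":[4,-31,0],"rot":[0,0,0]},{"hand":0.1,"xyz":[4,-31,0],"rot":[0,0,0]}]'
```

```text
time_s: 33.53
ee_pos: [0.5994, 0.2438, 0.2147]
eef_rot: [-0.007, 3.138, 0.004]
contact_force: [1.0, -1.0, -2.5]
opening: 0.0294
time_s: 33.95
ee_pos: [0.5782, 0.073, 0.2124]
eef_rot: [-0.003, -3.141, 0.001]
contact_force: [0.2, 0.2, -3.0]
opening: 0.0297
time_s: 34.37
ee_pos: [0.5749, 0.0467, 0.2123]
eef_rot: [0.002, -3.141, -0.001]
contact_force: [-0.1, -0.2, -3.0]
opening: 0.0295
```

```bash
python3 -m creep '[{"hand":0.1,"xyz":[0,0,25],"rot":[0,0,0]},{"hand":0.1,"xyz":[0,0,50],"rot":[0,0,0]},{"hand":0.1,"xyz":[0,0,65],"rot":[0,0,0]},{"hand":0.1,"xyz":[0,0,72],"rot":[0,0,0]},{"hand":0.1,"xyz":[0,0,76],"rot":[0,0,0]}]';python3 -m creep '[{"hand":0.1,"xyz":[0,0,2],"rot":[0,0,0]},{"hand":0.1,"xyz":[0,0,4],"rot":[0,0,0]},{"hand":0.1,"xyz":[0,0,5.5],"rot":[0,0,0]},{"hand":0.1,"xyz":[0,0,5.5],"rot":[0,0,0]},{"hand":0.1,"xyz":[0,0,5.5],"rot":[0,0,0]}]'
```

```text
time_s: 34.78
ee_pos: [0.5745, 0.0464, 0.1354]
eef_rot: [0.003, -3.14, 0.0]
contact_force: [0.2, -1.0, -2.2]
opening: 0.0298
time_s: 35.2
ee_pos: [0.5751, 0.0454, 0.1315]
eef_rot: [-0.0, 3.141, 0.0]
contact_force: [0.4, -0.8, -2.6]
opening: 0.0292
```

```bash
python3 -m creep '[{"hand":0.1,"xyz":[0,0,1],"rot":[0,0,0]},{"hand":0.1,"xyz":[0,0,1],"rot":[0,0,0]},{"hand":0.1,"xyz":[0,0,1],"rot":[0,0,0]},{"hand":0.1,"xyz":[0,0,1],"rot":[0,0,0]}]'
```

```text
time_s: 35.53
ee_pos: [0.5754, 0.0453, 0.1307]
eef_rot: [0.0, 3.14, 0.0]
contact_force: [0.2, -1.3, 5.5]
opening: 0.0296
```

Contact again; release, rise, and clear away to the left for the last look.

```bash
python3 -m creep '[{"hand":0.6,"xyz":[0,0,0],"rot":[0,0,0]},{"hand":0.6,"xyz":[0,0,0],"rot":[0,0,0]},{"hand":0.6,"xyz":[0,0,0],"rot":[0,0,0]},{"hand":0.6,"xyz":[0,0,-30],"rot":[0,0,0]},{"hand":0.6,"xyz":[0,0,-65],"rot":[0,0,0]}]';python3 -m creep '[{"hand":0.6,"xyz":[0,30,-30],"rot":[0,0,0]},{"hand":0.6,"xyz":[0,70,-30],"rot":[0,0,0]},{"hand":0.6,"xyz":[0,110,-30],"rot":[0,0,0]},{"hand":0.6,"xyz":[0,150,-30],"rot":[0,0,0]},{"hand":0.6,"xyz":[0,190,-30],"rot":[0,0,0]}]';python3 -m creep '[{"hand":0.6,"xyz":[0,40,0],"rot":[0,0,0]},{"hand":0.6,"xyz":[0,80,0],"rot":[0,0,0]},{"hand":0.6,"xyz":[0,80,0],"rot":[0,0,0]},{"hand":0.6,"xyz":[0,80,0],"rot":[0,0,0]},{"hand":0.6,"xyz":[0,80,0],"rot":[0,0,0]}]'; python3 - <<'E'
from h import *
im=capture("top");cv2.imwrite("pics/t8.png",im[:,:,::-1]);sc=capture("scene");cv2.imwrite("pics/s8.png",sc[:,:,::-1])
old=cv2.imread("pics/top0.png")[:,:,::-1].copy();cam=camera_model("top")
cr=lambda i:cv2.resize(i[150:250,205:340],None,fx=4,fy=4,interpolation=2)
cv2.imwrite("pics/cmp.png",np.vstack([cr(old)[:300],cr(im)[:300]])[:,:,::-1])
for c,z,roi in [("blue",.141,(225,165,330,240)),("white",.141,(262,198,285,220)),("green",.048,(225,165,330,240)),("black",.048,(292,210,306,224)),("orange",.141,(225,165,330,240))]:
    for i in (old,im):
        print(c,[(ce.round(1),st[4],onz(cam,ce,z)[:2].round(4)) for ce,st in blobs(i,c,roi,20)])
for ce,st in blobs(im,"red",(360,170,450,250)): print("red",ce,onz(cam,ce,.102).round(4))
print(sense()["contact_force"])
E
```

```text
time_s: 35.95
ee_pos: [0.5733, 0.0452, 0.1937]
eef_rot: [0.0, -3.137, 0.002]
contact_force: [1.2, -0.5, -0.1]
opening: 0.0561
time_s: 36.37
ee_pos: [0.5745, 0.2373, 0.2253]
eef_rot: [0.0, 3.141, 0.001]
contact_force: [0.4, -0.3, -0.3]
opening: 0.0565
time_s: 36.78
ee_pos: [0.5747, 0.315, 0.2246]
eef_rot: [0.0, -3.141, 0.001]
contact_force: [0.5, -0.3, 0.8]
opening: 0.0562
blue [(array([245.5, 178.1]), np.int64(153), array([0.5727, 0.0447]))]
blue [(array([245.6, 177.9]), np.int64(157), array([0.573 , 0.0445]))]
white [(array([272.8, 208.5]), np.int64(158), array([ 0.5116, -0.0108]))]
white [(array([273.6, 208.9]), np.int64(155), array([ 0.5108, -0.0125]))]
green [(array([244.4, 212.3]), np.int64(71), array([0.5155, 0.0481]))]
green [(array([244.3, 212.3]), np.int64(70), array([0.5153, 0.0484]))]
black [(array([300. , 217.1]), np.int64(51), array([ 0.5066, -0.0735]))]
black [(array([300. , 217.1]), np.int64(52), array([ 0.5067, -0.0735]))]
orange [(array([305.1, 186.2]), np.int64(29), array([ 0.5578, -0.0757]))]
orange [(array([307.4, 184.7]), np.int64(33), array([ 0.5609, -0.0803]))]
red [410.89534884 205.55813953] [ 0.5274 -0.2993  0.102 ]
[ 0.20230208 -0.71811658 -0.24685258]
```

View pics/t8.png

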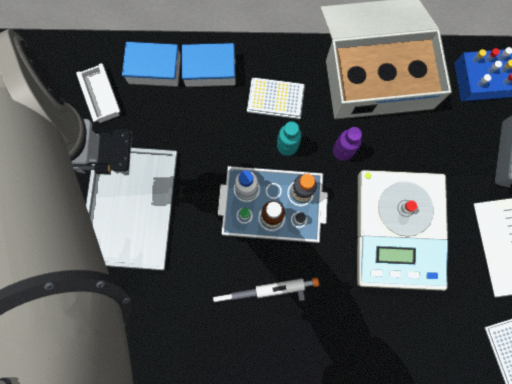

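View pics/s8.png

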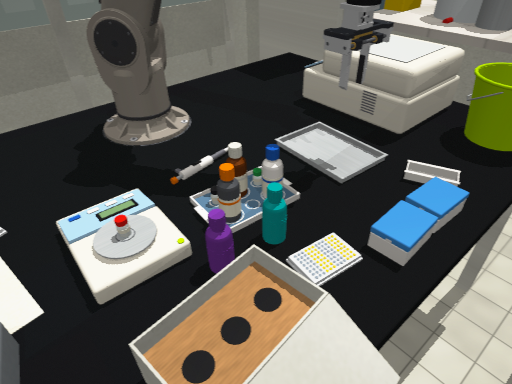

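View pics/cmp.png

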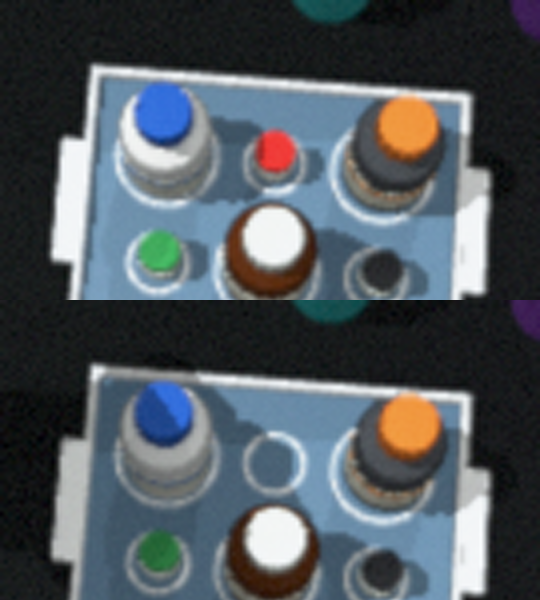

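The views match the start. The bottles are back on their rings: caps at (246,178), (273,209) and (307,182). The red vial is on the pan, about 3 mm from its centre, and the green and black vials have not moved. Handing in.

```bash
python3 - <<'E'
from workcell import *
print(finish_job(), sense()["time_s"])
E
```

```text
the job is handed in; nothing more can be done
the job is handed in; nothing more can be done
```

I moved the blue, white and orange bottles to the steel tray, stood the red vial on the balance pan, and returned the orange, white and blue bottles to their own rings. The job was handed in at about 37 s; the hand-in gives no verdict.

- **Bottles:** the last top view shows the blue and white caps within about 2 mm of where they started. The orange cap's colour mask was broken up: its centre read 5.6 mm from the start (0.5578, -0.0757 → 0.5609, -0.0803), a figure I don't trust. By eye in the before/after crops it is within about 1 px (2 mm), and the gripper released it within 1 mm of where it had gripped it.
- **Vials:** the red vial stands upright about 3 mm from the pan centre. The green and black vials moved less than 1 mm.
- **Robot:** the gripper is open and clear above the steel tray, with a contact force below 1 N.

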